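# Put the dispensing bench back in order, each thing on its rest

## Task

Set each of the four things lying about on the open bench in front of the round shelves (not the stock standing behind and at the far right) on the rest made for it: the big brown bottle inside the large round rest, the little dropper bottle inside the small round rest, the scoop in the long narrow rest lying along its length, and the pack of vials in the broad oblong rest with its long side along the rest's long side. Each must sit flat on the rest's floor, well centred inside the lips and the bottles standing upright; do not knock the bottles or the vial pack over on the way, keep the arm clear of the round shelves, and leave the spray bottle and the clear glass jar standing where they are. When you are done let go of everything.

Things in the scene. Friction and masses are not known exactly. Their poses are not given: they have to be found in the camera images.
- amber_bottle: Big brown bottle with a pale cap, 155 mm tall, standing upright, alone on the open bench (more such bottles, fixed, stand grouped at the far right). Body 66 mm across from the foot to 105 mm up, then a shoulder that narrows to a cap 27 mm across. 0.33 kg. Origin: centre of its underside; z up.
- dropper_bottle: Little amber dropper bottle with a black rubber teat, 92 mm tall, standing upright, alone on the open bench (others, fixed, stand under the round shelves). Body 29 mm across up to 44 mm high, collar 21 mm across up to 64 mm, thin teat above. 0.06 kg. Origin: centre of its underside; z up.
- scoop: Pale plastic powder scoop lying flat, 122 mm long and 9 mm high. Its long axis is y: the straight handle, 10 mm wide, runs from y = -61 to +24 mm, the bowl, 27 mm wide, from there to y = +61 mm. 0.02 kg. Origin: middle of its length, on its underside; z up. It can be gripped across the handle (along x) at the origin. It may lie in its rest either way round.
- vial_pack: Pack of ten small capped vials standing in three rows (3, 4, 3) held by a yellow band, one rigid piece 103 mm (x) by 71 mm (y) by 46 mm high. The outermost rows stand 65 mm apart over their outsides along y; it can be gripped there, along y, across the middle. 0.21 kg. Origin: centre of its underside; x along its long side, z up. It may stand in its rest either way round.
- large_round_rest: Large round rest, 90 mm across outside, 84 mm inside its all-round lip: for the big brown bottle. Fixed; grey plastic, black rubber floor. Origin: centre of its underside, on the bench; its floor lies 3 mm above the origin, the lip rises 4 mm above the floor.
- small_round_rest: Small round rest, 54 mm across outside, 48 mm inside its all-round lip: for the dropper bottle. Fixed; grey plastic, black rubber floor. Origin: centre of its underside, on the bench; its floor lies 3 mm above the origin, the lip rises 4 mm above the floor.
- long_rest: Long narrow rest, a plate 148 mm long (its y axis) and 53 mm wide, 142 by 47 mm inside its lips, which stand along its two ends and 22 mm back along the sides from each corner; the sides between are open and flat: for the scoop. Fixed; grey plastic, black rubber floor. Origin: centre of its underside, on the bench; its floor lies 3 mm above the origin, the lip rises 4 mm above the floor.
- broad_rest: Broad oblong rest, a plate 125 mm long (its x axis) and 93 mm wide (y), 119 by 87 mm inside its lips, which stand only round the four corners, 25 mm each way; the sides between are open and flat: for the vial pack. Fixed; grey plastic, black rubber floor. Origin: centre of its underside, on the bench; its floor lies 3 mm above the origin, the lip rises 4 mm above the floor.
- spray_bottle: Bystander, to be left alone: slim spray bottle with a white pump and a tall white tip, 30 mm across, 113 mm tall, at the right of the work. Origin: centre of its underside. Behind the work stand fixed round shelves, 480 mm across, at 0.18, 0.38 and 0.59 m above the bench, centred at x = 0.90, y = -0.26: keep the wrist clear of them, drawing back before swinging from side to side.
- glass_jar: Bystander, to be left alone: clear glass jar with a glass stopper, 62 mm across, 113 mm tall, at the far left of the work. Origin: centre of its underside.
There are look-alikes about, which are no part of the job. What is shaped like the large_round_rest but yellow is not meant.

How it is judged (in metres and radians):
At the end, for the whole second after the job is handed in: Each thing is released, at rest and flat (tilt under 0.1 rad) on the floor of its own rest (within 2.5 mm), centred within 12 mm (scoop 10 mm); scoop and vial pack along their rests within 0.2 rad, either way round; spray bottle and glass jar within 20 mm of where they stood (horizontal distance between amber_bottle and large_round_rest below 0.012 m and z of amber_bottle in the frame of large_round_rest below 0.0055 m and angle between each of amber_bottle, dropper_bottle, scoop, vial_pack's own z axis and vertical below 0.1 rad and linear speed of each of amber_bottle, dropper_bottle, scoop, vial_pack below 0.02 m/s and horizontal distance between dropper_bottle and small_round_rest below 0.012 m and z of dropper_bottle in the frame of small_round_rest below 0.0055 m and horizontal distance between scoop and long_rest below 0.01 m and z of scoop in the frame of long_rest below 0.0055 m and angle between the y axis of scoop and the y axis of long_rest, either way round below 0.2 rad and horizontal distance between vial_pack and broad_rest below 0.012 m and z of vial_pack in the frame of broad_rest below 0.0055 m and angle between the x axis of vial_pack and the x axis of broad_rest, either way round below 0.2 rad and distance of each of spray_bottle, glass_jar from where it was at the start of the episode below 0.02 m); the robot touches nothing.
It fails at once if a bottle or the vial pack is knocked over (tilted more than 0.8 rad) (angle between any of amber_bottle, dropper_bottle, vial_pack's own z axis and vertical above 0.8 rad).
It fails at once if the spray bottle or the glass jar is moved more than 30 mm or knocked over (distance of any of spray_bottle, glass_jar from where it was at the start of the episode above 0.03 m or angle between any of spray_bottle, glass_jar's own z axis and vertical above 0.5 rad).
It also fails if it takes over 112 s, if anything falls off the work surface, if the arm or the gripper's body presses on something with over 40 N, if the wrist force passes 120 N, or if a joint passes its speed limit or range.

## Robot

A 6-joint arm with a two-finger parallel gripper is mounted at the origin on a cart in front of the work surface, level with it; the furniture and walls round the work are solid. World frame = base frame: x ahead of the robot, y to its left, z up, the work surface at z = 0. Lengths are in mm, angles in rad, forces in N, time in s.
With the tool pointing down it reaches from about 275 to 1000 mm from the base axis. Payload 8.4 kg.
Tool frame: the origin (TCP) lies at the centre of the arm's flange, where the gripper is bolted on; the fingertips stand r.tip_extent ahead of it and the grasp point (between the pads) lies 155 mm ahead of it (r.tip_extent is the distance from the TCP to the fingertips, in mm); z points along the fingers, y is the direction in which the jaws open and shut (so a half turn about z gives the same grasp; the last joint's range is limited). The gripper opens to 85 mm and grips with 20 to 120 N. Pads are 22 mm wide; open, the fingers measure 114 mm over their backs; the gripper's body (76 mm by 85 mm) begins 54 mm behind the grasp point. The pads swing forward as they close: fully open they stand 13 mm farther back than shut.
Start: joints at [1.269, 0.353, 1.633, -0, 1.155, -0.002], TCP at [184.58, 597.126, 404.681] pointing down, gripper open.
Joint ranges: [-2.63, 2.63], [-0.92, 2.1], [0.06, 2.66], [-1.3, 4.44], [0, 2.69], [-3.02, 3.02]. Speed limits (rad/s): [2.22, 2.22, 2.79, 3.14, 3.14, 3.14].

## Interface

Orientations are given as [roll, pitch, yaw] about the fixed x, y, z axes, in that order (R = Rz(yaw) Ry(pitch) Rx(roll)).
In Python, from rig import sense, grab_frame, job, r gives the robot as it stands. The module is installed in compiled form; this text tells all that it offers.
- The arm moves only by the shell command python3 -m creep 'ROWS' [FORCE]. ROWS is JSON, a list of rows, each a list of 7 numbers: the turn, a rotation vector about the tool's x, y, z in rad, then the shift along the tool's x, y, z in mm, then the closure, from 0 (fully open) to 1 (shut). In form: [[wx, wy, wz, dx, dy, dz, fingers], ...]. A call has 1 to 10 rows; each row shifts and turns the pose as measured when the row begins, along the tool's axes as they then stand; what a row does not reach is not made up. A row lasts 1/12 s, in which the tool goes at most 41.7 mm and 7.16 degrees, less where a joint would pass 70% of its speed; a pose out of reach is approached as far as the arm can. A call with a gripper value outside its range is refused whole. The fingers move at their own pace and stop on an object; FORCE is the grip in N (left out, the last holds). Time passes only in rows, so rows that do not move let the fingers close. It gives the time, the measured TCP pose, the force and the opening at its end, in the units of the state.
- sense(): the state, without advancing time (a new reading comes with each control period).
- grab_frame(name): name is "scene" or "top" or "wrist"; returns a dict with "color" (420x560x3 uint8, red, green, blue), "mtx" (3x3 intrinsics, pixels), "distortion" ([k1, k2, p1, p2, k3] as OpenCV has them; the pictures are not rectified), "T" (4x4, takes a point from camera to world coordinates). Camera axes: x right, y down, z forward; pixel columns grow to the right and rows downward; lengths in mm; the calibration is good to about 2 mm. A picture is of the moment at which its call begins. There is no depth.
- job.sign_off(): hands the job in, once; it reports no verdict.
The state is a dict: "clock": time; "qpos": joint angles; "qvel": joint speeds; "joint_efforts": joint torques, N m; "eef_pos": TCP position; "tcp_rot": TCP orientation; "contact_force": force on the tool from outside, world axes, zero at the start; "wrist_torque": the same for the moment, N m; "opening": opening from 0.0 (shut) to 1.0 (fully open).
Only numpy, scipy, OpenCV 4.12 (cv2) and the standard library are available. Lean on these libraries where they do the work, as an engineer would, in place of code of your own. Each camera call takes 0.05 s, during which the arm holds its last target.

## Working session

There is one attempt and no reset: what is moved stays moved. The work goes in short steps, Python scripts to look and compute and a shell command to move; the robot and the scene stay as the last step left them, time stands still between calls to the robot, and variables do not carry over. Pictures are saved under pics/ and viewed, and the job is handed in when it is done.

```bash
mkdir -p pics
python3 - <<'E'
from rig import sense, grab_frame, job, r
import cv2
s=sense(); print(s); print(r.tip_extent)
for n in ["scene","top","wrist"]:
    f=grab_frame(n); cv2.imwrite(f"pics/{n}0.png",f["color"][:,:,::-1]); print(n,f["mtx"].tolist(),f["distortion"],f["T"].round(3).tolist())
E
```

```text
{'clock': 0.0, 'qpos': array([ 1.26858973e+00,  3.53624815e-01,  1.63417581e+00, -8.31057696e-06,
        1.15521912e+00, -2.43135596e-03]), 'qvel': array([ 0.00181333, -0.00021345,  0.00024733, -0.00036144,  0.00233228,
       -0.00107353]), 'joint_efforts': array([-2.04978896e-03, -6.05238390e+01, -3.42066658e+01, -1.93101587e-04,
        9.30500304e-03,  7.08375055e-06]), 'eef_pos': array([184.50888992, 596.87369768, 403.95826047]), 'tcp_rot': array([-3.14016555e+00,  4.12863411e-06,  2.84182078e+00]), 'contact_force': array([ 0.54271882,  0.74760899, -0.5846761 ]), 'wrist_torque': array([ 0.05503245,  0.02553885, -0.02921768]), 'opening': 1.0019943847758528}
173.4
scene [[379.5028633752428, 0.0, 274.8523870526252], [0.0, 379.5028633752428, 210.1204981981937], [0.0, 0.0, 1.0]] [-0.03474239  0.          0.          0.          0.        ] [[0.818, -0.34, 0.464, 38.525], [-0.575, -0.466, 0.673, -966.039], [-0.013, -0.817, -0.577, 681.134], [0.0, 0.0, 0.0, 1.0]]
top [[402.9947658454036, 0.0, 280.0730312432439], [0.0, 402.9947658454036, 207.79852707954697], [0.0, 0.0, 1.0]] [0.03568051 0.         0.         0.         0.        ] [[-0.018, -0.997, 0.076, 483.358], [-1.0, 0.018, -0.004, -183.603], [0.003, -0.076, -0.997, 976.06], [0.0, 0.0, 0.0, 1.0]]
wrist [[367.12670555438507, 0.0, 282.01397000220095], [0.0, 367.12670555438507, 211.18082386858987], [0.0, 0.0, 1.0]] [-0.07806527  0.          0.          0.          0.        ] [[0.296, 0.92, 0.257, 119.325], [0.955, -0.285, -0.081, 618.317], [-0.001, 0.269, -0.963, 374.574], [0.0, 0.0, 0.0, 1.0]]
```

View pics/top0.png

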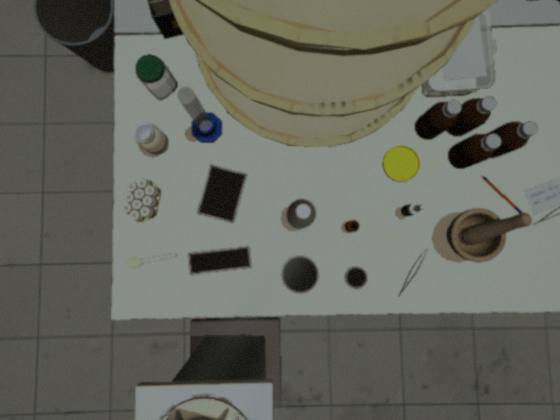

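View pics/scene0.png

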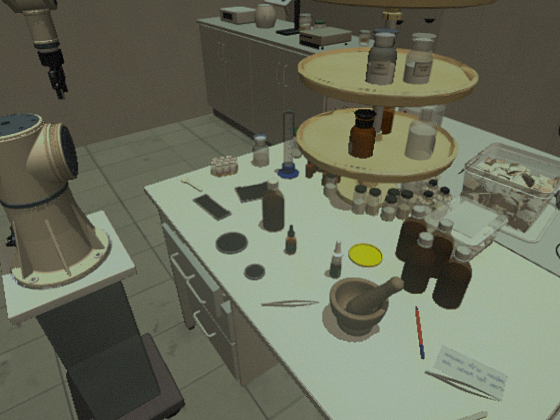

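View pics/wrist0.png

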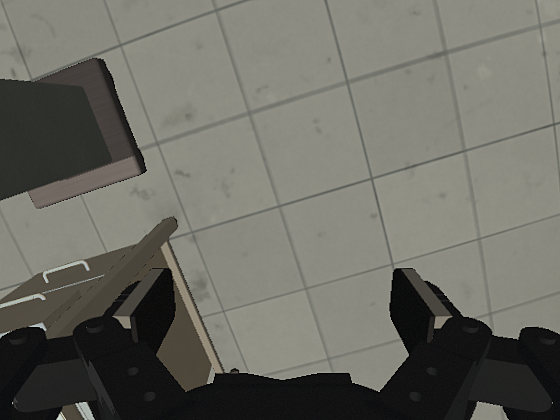

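The top view shows these candidates:
- **Big bottle:** the lone brown bottle at (300,212). The fixed group at (440-520,110-150) is out.
- **Dropper bottle:** (351,226). The spray bottle is at (408,210).
- **Vial pack:** (142,200).
- **Scoop:** (152,260).
- **Rests:** large round (300,274), small round (356,277), long (220,260), broad (222,193). The yellow disc at (401,163) is a decoy.
- **Glass jar:** (151,138).

I'll check these in a close crop and measure them.

```bash
cat > h.py <<'E'
import numpy as np, cv2
from rig import sense, grab_frame, job, r
from scipy.spatial.transform import Rotation as R
def ray(f,uv):
    p=cv2.undistortPoints(np.array(uv,float).reshape(-1,1,2),f["mtx"],np.array(f["distortion"])).reshape(-1,2)
    d=np.c_[p,np.ones(len(p))]@f["T"][:3,:3].T
    return f["T"][:3,3],d
def plane(f,uv,z):
    o,d=ray(f,uv); t=(z-o[2])/d[:,2]; return o+d*t[:,None]
def proj(f,P):
    T=np.linalg.inv(f["T"]); P=np.array(P,float).reshape(-1,3)
    return cv2.projectPoints(P,cv2.Rodrigues(T[:3,:3])[0],T[:3,3],f["mtx"],np.array(f["distortion"]))[0].reshape(-1,2)
E
python3 - <<'E'
from h import *
f=grab_frame("top"); c=f["color"]
cv2.imwrite("pics/topcrop.png",cv2.resize(c[120:310,110:440,::-1],None,fx=2.4,fy=2.4,interpolation=cv2.INTER_CUBIC))
hsv=cv2.cvtColor(c,cv2.COLOR_RGB2HSV)
m=(c.max(2)<75).astype(np.uint8); m[:110]=0; m[310:]=0; m[:,:115]=0
n,l,st,ce=cv2.connectedComponentsWithStats(m)
for i in range(1,n):
    if st[i,4]>60:
        print(st[i],ce[i].round(1)); cn=cv2.findContours((l==i).astype(np.uint8),0,1)[0][0]
        rc=cv2.minAreaRect(cn); b=plane(f,cv2.boxPoints(rc),4); print('  c',plane(f,[rc[0]],4).round(1),'sides',np.linalg.norm(b[1]-b[0]).round(1),np.linalg.norm(b[2]-b[1]).round(1),'dir',np.degrees(np.arctan2(*(b[1]-b[0])[[1,0]])).round(1),np.degrees(np.arctan2(*(b[2]-b[1])[[1,0]])).round(1))
E
```

```text
[191 111  26  29 363] [202.  125.9]
  c [[759.   -1.2   4. ]] sides 62.3 63.5 dir -39.2 -130.5
[ 415  110   75   29 1572] [449.  122.1]
  c [[ 755.2 -611.1    4. ]] sides 178.9 69.3 dir -91.4 177.1
[ 448  122   81   46 1853] [487.  145.4]
  c [[ 702.2 -693.5    4. ]] sides 201.2 67.6 dir -71.5 -164.3
[150 138  18  17  73] [161.3 148.2]
  c [[708.7 100.6   4. ]] sides 51.5 19.5 dir -48.6 -139.7
[ 199  166   46   55 1658] [221.6 193.3]
  c [[595.1 -46.4   4. ]] sides 118.4 85.9 dir -15.5 -106.5
[287 200  28  28 399] [298.7 214.8]
  c [[ 542.8 -235.6    4. ]] sides 67.0 63.3 dir -46.0 -136.3
[401 205  11  11  88] [405.4 210.4]
  c [[ 546.8 -491.3    4. ]] sides 24.0 24.2 dir -91.0 177.6
[ 458  207   67   50 1617] [487.2 231.8]
  c [[ 489.1 -691.     4. ]] sides 159.5 103.4 dir -82.4 -175.4
[446 213  20  46 189] [452.4 235.5]
  c [[ 482.3 -604.5    4. ]] sides 41.5 107.5 dir -87.1 -179.3
[345 221  14  11 125] [351.2 225.9]
  c [[ 510.5 -358.9    4. ]] sides 31.3 24.1 dir -91.0 178.1
[ 190  248   60   25 1082] [219. 260.]
  c [[435.3 -39.7   4. ]] sides 140.4 45.5 dir -84.3 -173.8
[283 257  34  35 919] [299.9 274.3]
  c [[ 397.  -232.4    4. ]] sides 79.2 78.9 dir -46.3 -136.0
[347 268  19  20 301] [356.  277.2]
  c [[ 387.7 -365.6    4. ]] sides 42.9 44.7 dir -90.9 177.9
```

View pics/topcrop.png

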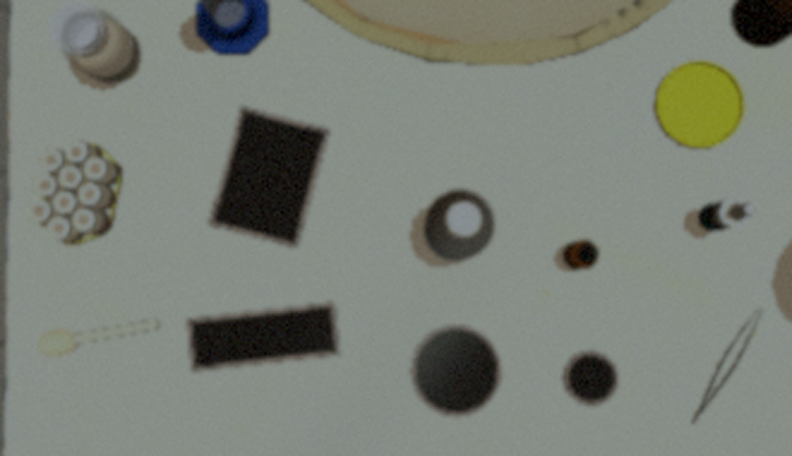

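The crop confirms the choices, and the rest sizes match the given ones (118x86, 140x45). Next I measure the objects.

Run:
```python
from h import *
f=grab_frame("top"); c=f["color"].astype(int)
# caps: bright blobs
def blobs(m,amin,z,off=(0,0)):
    n,l,st,ce=cv2.connectedComponentsWithStats(m.astype(np.uint8))
    for i in range(1,n):
        if st[i,4]>=amin: print(st[i],(ce[i]+off).round(1),plane(f,[ce[i]+off],z).round(1)[0])
print(c[255:262,120:135].mean((0,1)), c[212,303],c[260,140],c[226,351],c[200,140])
print('amber cap'); blobs((c[195:235,280:325].min(2)>150),8,155,(280,195))
# amber body circle
print('vials'); 
sat=c.max(2)-c.min(2)
y=(sat>40); 
blobs(y[170:230,118:170],3,20,(118,170))
print('scoop')
reg=c[245:275,118:185]; b=reg[:,:,0]-reg[:,:,2]
bg=np.median(b); print(bg)
m=(b>bg+14); 
n,l,st,ce=cv2.connectedComponentsWithStats(cv2.dilate(m.astype(np.uint8),np.ones((2,2))))
blobs(m,2,5,(118,245))
cv2.imwrite("pics/vial.png",cv2.resize(f["color"][172:228,115:170,::-1],None,fx=10,fy=10,interpolation=cv2.INTER_CUBIC))
cv2.imwrite("pics/am.png",cv2.resize(f["color"][190:245,275:375,::-1],None,fx=8,fy=8,interpolation=cv2.INTER_CUBIC))
cv2.imwrite("pics/sc.png",cv2.resize(f["color"][240:280,115:190,::-1],None,fx=10,fy=10,interpolation=cv2.INTER_CUBIC))
```

```text
[134.9047619  140.80952381 129.11428571] [133 142 145] [131 135 114] [28 20 16] [83 81 76]
amber cap
vials
[35 13  4  4  4] [154.5 184.5] [617.1 110.1  20. ]
[41 24  1  3  3] [159. 195.] [591.8  99.4  20. ]
scoop
0.0
[ 9 12 15 11 85] [134.3 262. ] [434.2 161.1   5. ]
```

View pics/vial.png

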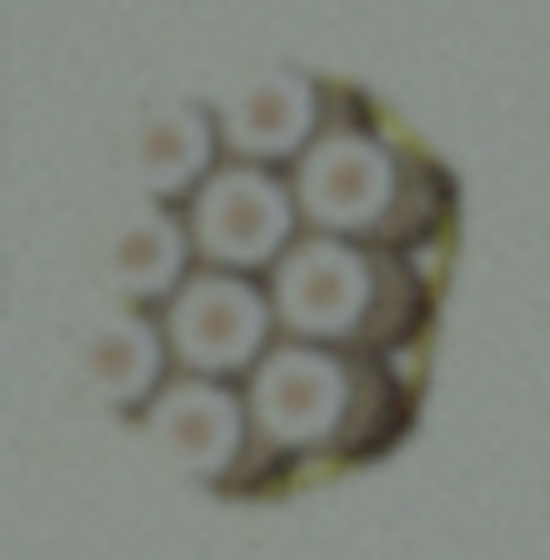

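View pics/am.png

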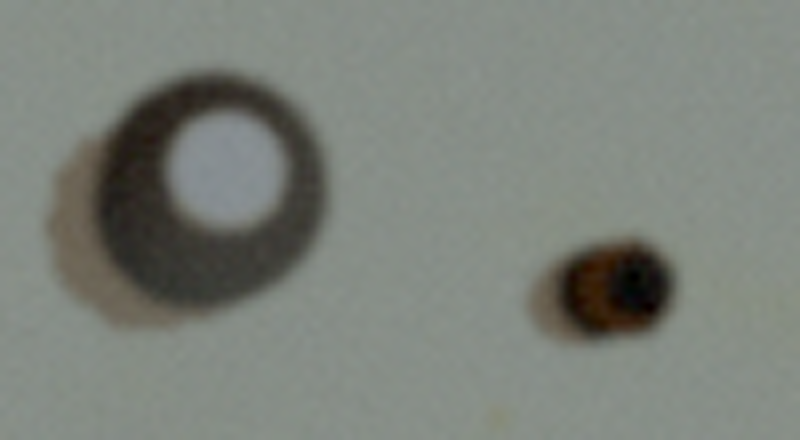

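View pics/sc.png

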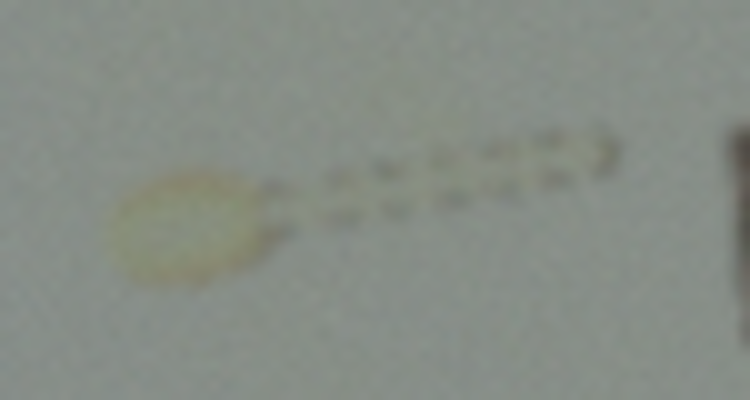

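The crops show the ten septa of the vial pack, the amber cap at crop pixel (228,170), the teat at (642,288), and the scoop ends at (105,232) and (618,148).

Run:
```python
from h import *
f=grab_frame("top")
def P(uv,s,off,z): return plane(f,(np.array(uv,float)+.5)/s-.5+off,z)
v=P([(267,113),(162,145),(347,182),(243,217),(138,250),(323,289),(218,322),(113,357),(299,395),(194,429)],10,(115,172),46)
print('vial c',v.mean(0).round(1)); 
row4=v[[0,3,6,9]]; r3a=v[[1,4,7]]; r3b=v[[2,5,8]]
for q in(row4,r3a,r3b):
    d=q[-1]-q[0]; print(np.degrees(np.arctan2(d[1],d[0])).round(1),(np.linalg.norm(d)/(len(q)-1)).round(2),q.mean(0).round(1))
print('amber cap',P([(228,170)],8,(275,190),155), 'dropper',P([(642,288)],8,(275,190),92))
s=P([(105,232),(618,148)],10,(115,240),5); d=s[0]-s[1]; print('scoop',s.mean(0),np.linalg.norm(d),np.degrees(np.arctan2(d[1],d[0])))
# scene cross-check
g=grab_frame("scene")
print('scene amber',proj(g,[542,-236,155]),'dropper')
cv2.imwrite("pics/scenecrop.png",cv2.resize(g["color"][130:290,170:370,::-1],None,fx=4,fy=3.75,interpolation=cv2.INTER_CUBIC)) if 0 else cv2.imwrite("pics/scenecrop.png",cv2.resize(g["color"][140:290,170:360,::-1],None,fx=4,fy=4,interpolation=cv2.INTER_CUBIC))
```

```text
vial c [581.6 140.6  46. ]
167.6 24.9 [581.5 140.6  46. ]
167.7 25.05 [586.4 161.8  46. ]
167.8 25.15 [576.8 119.4  46. ]
amber cap [[ 538.9763184  -233.88096328  155.        ]] dropper [[ 508.8593731 -350.3480116   92.       ]]
scoop [441.7043834  122.35989364   5.        ] 122.20289434844243 98.15142105821593
scene amber [[274.43430862 180.07434052]] dropper
```

View pics/scenecrop.png

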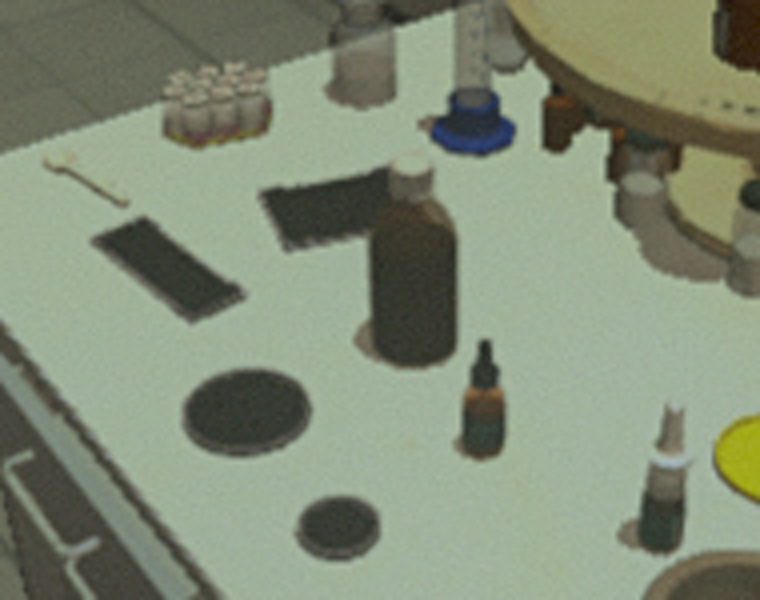

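```bash
cat >> h.py <<'E'
def to(x,y,z,yaw):
    s=sense(); R0=R.from_euler('xyz',s["tcp_rot"]); G=R.from_euler('xyz',[np.pi,0,np.radians(yaw)])
    print('t',round(s["clock"],2),'pos',s["eef_pos"].round(1),'rpy',np.degrees(s["tcp_rot"]).round(2),'op',round(float(s["opening"]),3),'F',s["contact_force"].round(1),'q',s["qpos"].round(2))
    print('turn',(R0.inv()*G).as_rotvec().round(4)); d=np.array([x,y,z])-s["eef_pos"]
    print('shift now axes',R0.inv().apply(d).round(1),' goal axes',G.inv().apply(d).round(1),'len',np.linalg.norm(d).round(1))
E
python3 -c "
from h import *
to(581.5,140.6,300,167.7)"; python3 -m creep '[[0,0,-0.085,0,0,0,0]]' 40;  python3 -c "
from h import *
to(581.5,140.6,300,167.7)"
```

```text
t 0.35 pos [184.6 597.1 404.5] rpy [-179.98   -0.    162.82] op 1.0 F [ 0.2  0.6 -0.5] q [ 1.27  0.35  1.63  0.    1.16 -0.  ]
turn [-0.0003 -0.     -0.0851]
shift now axes [-514.1 -318.9  104.6]  goal axes [-485.1 -361.5  104.5] len 613.9
clock: 0.43
eef_pos: [184.6, 597.1, 404.4]
tcp_rot: [-3.141, -0.0, 2.926]
contact_force: [-0.3, 0.2, -0.4]
opening: 0.993
t 0.43 pos [184.6 597.1 404.4] rpy [-179.98   -0.    167.63] op 0.993 F [-0.3  0.2 -0.4] q [ 1.27  0.35  1.63  0.    1.16 -0.09]
turn [-0.0004 -0.0001 -0.0012]
shift now axes [-485.5 -360.8  104.6]  goal axes [-485.1 -361.4  104.4] len 613.9
```

```bash
python3 -m creep '[[0,0,0,-15,-11,0,0],[0,0,0,-27,-20,3,0],[0,0,0,-30,-22,3,0],[0,0,0,-30,-22,3,0],[0,0,0,-30,-22,3,0],[0,0,0,-30,-22,3,0],[0,0,0,-30,-22,3,0],[0,0,0,-30,-22,3,0],[0,0,0,-30,-22,3,0],[0,0,0,-30,-22,3,0]]';  python3 -c "
from h import *
to(581.5,140.6,300,167.7)"
```

```text
clock: 1.27
eef_pos: [421.7, 330.8, 376.7]
tcp_rot: [3.136, 0.0, 2.942]
contact_force: [0.9, 0.9, -0.2]
opening: 1.0
t 1.27 pos [421.7 330.8 376.7] rpy [1.7966e+02 1.0000e-02 1.6856e+02] op 1.0 F [ 0.9  0.9 -0.2] q [ 0.66  0.24  1.85  0.    1.04 -0.71]
turn [0.006  0.     0.0151]
shift now axes [-194.3 -155.2   75.8]  goal axes [-196.6 -151.8   76.7] len 260.0
```

```bash
python3 -m creep '[[0.006,0,0.015,-28,-22,9,0],[0,0,0,-28,-22,9,0],[0,0,0,-28,-22,9,0],[0,0,0,-28,-22,9,0],[0,0,0,-28,-22,9,0],[0,0,0,-28,-22,9,0],[0,0,0,-18,-13,6,0],[0,0,0,-8,-6,4,0],[0,0,0,0,0,0,0]]';  python3 - <<'E'
from h import *
to(581.5,140.6,300,167.7)
f=grab_frame("wrist"); cv2.imwrite("pics/w1.png",f["color"][:,:,::-1])
E
```

```text
clock: 2.02
eef_pos: [590.2, 125.9, 310.9]
tcp_rot: [3.139, 0.005, 2.92]
contact_force: [-1.0, 0.2, -0.1]
opening: 1.0
t 2.02 pos [590.2 125.9 310.9] rpy [179.85   0.29 167.31] op 1.0 F [-1.   0.2 -0.1] q [ 0.21  0.42  1.76  0.    0.95 -1.14]
turn [ 0.0025  0.005  -0.0068]
shift now axes [11.8 12.4 10.9]  goal axes [11.7 12.5 10.9] len 20.3
```

View pics/w1.png

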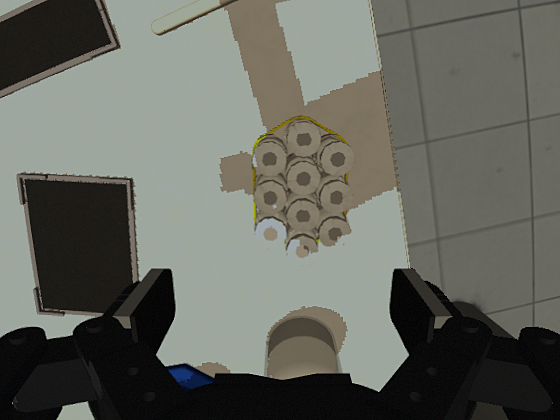

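The wrist view shows the pack's ten septa around (303,198), the broad rest at (20-133,175-313), and the glass jar foot at (303,350).

Run:
```python
from h import *
f=grab_frame("wrist"); f2=f
v=plane(f,[(303,140),(303,179),(303,215),(303,250),(270,159),(270,198),(270,234),(338,159),(334,197),(333,232)],46)
print(v.mean(0).round(1),v[:4].round(1).tolist())
for a,b in((0,3),(4,6),(7,9)): d=v[b]-v[a]; print(np.degrees(np.arctan2(d[1],d[0])).round(1),np.linalg.norm(d).round(1))
c=f["color"]; m=(c.max(2)<60).astype(np.uint8); m[:150]=0; m[:, 180:]=0; m[320:]=0; m[265:,100:]=0
cv2.imwrite("pics/w1b.png",cv2.resize(c[160:330,0:180,::-1],None,fx=4,fy=3.5))
```

```text
[582.5 144.3  46. ] [[546.0, 152.1, 46.0], [570.6, 146.9, 46.0], [594.5, 141.9, 46.0], [619.1, 136.8, 46.0]]
-11.8 74.7
-13.2 50.9
-14.3 49.6
```

View pics/w1b.png

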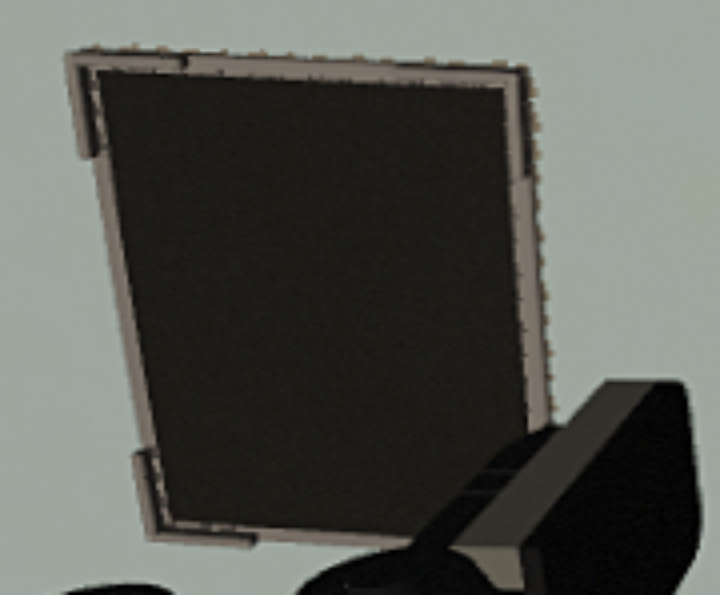

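Run:
```python
from h import *
f=grab_frame("wrist")
v=plane(f,[(24.5,180.6),(125.8,185.1),(39.5,308.6)],3); print(v.round(1),((v[1]+v[2])/2).round(1))
for a,b in((0,1),(0,2)): d=v[b]-v[a]; print(np.degrees(np.arctan2(d[1],d[0])).round(1),np.linalg.norm(d).round(1))
to(582,142.5,300,167.5)
```

```text
[[ 529.9  -68.8    3. ]
 [ 552.6   12.4    3. ]
 [ 641.  -104.     3. ]] [596.8 -45.8   3. ]
74.4 84.3
-17.6 116.5
t 2.17 pos [588.8 128.2 311.9] rpy [179.81   0.28 167.45] op 1.0 F [-0.4 -0.3 -0. ] q [ 0.21  0.42  1.76  0.    0.95 -1.14]
turn [ 0.0033  0.005  -0.0009]
shift now axes [ 9.8 12.4 11.9]  goal axes [ 9.7 12.5 11.9] len 19.8
```

```bash
python3 -m creep '[[0.003,0.005,0,5,6,10,0],[0,0,0,4.8,6.4,10,0],[0,0,0,0,0,15,0],[0,0,0,0,0,15,0],[0,0,0,0,0,0,0]]';  python3 -c "
from h import *
to(582,142.5,180,167.5)"
```

```text
clock: 2.58
eef_pos: [577.3, 151.0, 260.4]
tcp_rot: [3.139, 0.001, 2.929]
contact_force: [-1.0, 0.9, -1.0]
opening: 0.999
t 2.58 pos [577.3 151.  260.4] rpy [1.7986e+02 7.0000e-02 1.6783e+02] op 0.999 F [-1.   0.9 -1. ] q [ 0.25  0.48  1.81  0.    0.85 -1.11]
turn [0.0024 0.0012 0.0058]
shift now axes [-6.3 -7.5 80.4]  goal axes [-6.4 -7.3 80.4] len 81.0
```

```bash
python3 -m creep '[[0.002,0.001,0.005,-2,-2.5,5,0],[0,0,0,-2,-2,5,0],[0,0,0,0,0,5,0],[0,0,0,0,0,2,0],[0,0,0,0,0,0,0]]';  python3 -c "
from h import *
to(582,142.5,180,167.5)"
```

```text
clock: 3.0
eef_pos: [578.9, 148.8, 242.2]
tcp_rot: [3.141, -0.001, 2.928]
contact_force: [-0.3, -0.3, 0.7]
opening: 0.996
t 3.0 pos [578.9 148.8 242.2] rpy [ 1.7999e+02 -3.0000e-02  1.6775e+02] op 0.996 F [-0.3 -0.3  0.7] q [ 0.25  0.51  1.81  0.    0.82 -1.11]
turn [ 0.0002 -0.0006  0.0044]
shift now axes [-4.4 -5.5 62.2]  goal axes [-4.4 -5.5 62.2] len 62.6
```

```bash
python3 -m creep '[[0,0,0.005,-4,-5,0,0],[0,0,0,-2,-2.5,0,0],[0,0,0,0,0,0,0]]';  python3 -c "
from h import *
to(582,142.5,180,167.5)"
```

```text
clock: 3.25
eef_pos: [583.9, 139.3, 242.9]
tcp_rot: [3.141, 0.0, 2.922]
contact_force: [0.1, 0.5, 0.7]
opening: 0.999
t 3.25 pos [583.9 139.3 242.9] rpy [1.7996e+02 3.0000e-02 1.6743e+02] op 0.999 F [0.1 0.5 0.7] q [ 0.23  0.51  1.81  0.    0.83 -1.12]
turn [ 0.0006  0.0005 -0.0013]
shift now axes [ 2.6  2.6 62.9]  goal axes [ 2.6  2.7 62.9] len 63.0
```

```bash
python3 -m creep '[[0,0,0,1.5,1.5,6,0],[0,0,0,0,0,10,0],[0,0,0,0,0,10,0],[0,0,0,0,0,10,0],[0,0,0,0,0,8,0],[0,0,0,0,0,5,0],[0,0,0,0,0,0,0]]';  python3 -c "
from h import *
to(582,142.5,180,167.5)"
```

```text
clock: 3.83
eef_pos: [582.8, 140.6, 188.4]
tcp_rot: [3.141, 0.001, 2.921]
contact_force: [-0.7, 0.2, -0.3]
opening: 1.001
t 3.83 pos [582.8 140.6 188.4] rpy [1.7996e+02 3.0000e-02 1.6735e+02] op 1.001 F [-0.7  0.2 -0.3] q [ 0.23  0.59  1.83  0.    0.72 -1.12]
turn [ 0.0008  0.0006 -0.0026]
shift now axes [1.2 1.7 8.4]  goal axes [1.2 1.7 8.4] len 8.7
```

```bash
python3 -m creep '[[0,0,0,0.5,1,7,0],[0,0,0,0,0,1,0],[0,0,0,0,0,0,0.3],[0,0,0,0,0,0,0.5],[0,0,0,0,0,0,0.5],[0,0,0,0,0,0,0.5],[0,0,0,0,0,0,0.5],[0,0,0,0,0,0,0.5]]' 40;  python3 -c "
from h import *
to(582,142.5,180,167.5)"
```

```text
clock: 4.5
eef_pos: [582.4, 142.1, 179.6]
tcp_rot: [3.141, 0.0, 2.921]
contact_force: [-0.2, -0.8, -1.6]
opening: 0.744
t 4.5 pos [582.4 142.1 179.6] rpy [1.7997e+02 1.0000e-02 1.6737e+02] op 0.744 F [-0.2 -0.8 -1.6] q [ 0.24  0.6   1.83  0.    0.71 -1.11]
turn [ 0.0006  0.0001 -0.0023]
shift now axes [ 0.5  0.3 -0.4]  goal axes [ 0.5  0.3 -0.4] len 0.7
```

```bash
python3 -m creep '[[0,0,0,0,0,-5,0.5],[0,0,0,0,0,-10,0.5],[0,0,0,0,0,-15,0.5],[0,0,0,0,0,-10,0.5],[0,0,0,0,0,0,0.5]]' 50;  python3 -c "
from h import *
to(596,-46.1,220,164)"
```

```text
clock: 4.92
eef_pos: [582.2, 141.9, 222.8]
tcp_rot: [3.141, -0.001, 2.921]
contact_force: [0.6, 0.5, -3.0]
opening: 0.738
t 4.92 pos [582.2 141.9 222.8] rpy [ 1.7999e+02 -4.0000e-02  1.6736e+02] op 0.738 F [ 0.6  0.5 -3. ] q [ 0.24  0.54  1.82  0.    0.79 -1.11]
turn [ 0.0001 -0.0008  0.0587]
shift now axes [ -54.6 -180.5    2.7]  goal axes [ -65.1 -176.9    2.8] len 188.6
```

```bash
python3 -m creep '[[0,0,0.03,0,0,0,0.5],[0,0,0.029,0,0,0,0.5],[0,0,0,-4,-10,0,0.5],[0,0,0,-7,-20,0,0.5],[0,0,0,-9,-25,0,0.5],[0,0,0,-9,-25,0,0.5],[0,0,0,-9,-25,0,0.5],[0,0,0,-8,-22,0,0.5],[0,0,0,-6,-15,0,0.5],[0,0,0,0,0,0,0.5]]';  python3 -c "
from h import *
to(596,-46.1,220,164)"
```

```text
clock: 5.75
eef_pos: [593.5, -18.3, 224.9]
tcp_rot: [3.14, 0.004, 2.871]
contact_force: [0.5, 0.2, -2.2]
opening: 0.743
t 5.75 pos [593.5 -18.3 224.9] rpy [179.9    0.25 164.52] op 0.743 F [ 0.5  0.2 -2.2] q [-0.03  0.53  1.83  0.    0.78 -1.33]
turn [0.0018 0.0043 0.0091]
shift now axes [ -9.8 -26.2   4.9]  goal axes [-10.1 -26.1   4.9] len 28.4
```

```bash
python3 -m creep '[[0.0018,0.0043,0.009,-4,-10,2,0.5],[0,0,0,-3,-8,2,0.5],[0,0,0,-1,-3,0,0.5],[0,0,0,0,0,0,0.5],[0,0,0,0,0,0,0.5]]';  python3 -c "
from h import *
to(596,-46.1,190,164)"
```

```text
clock: 6.17
eef_pos: [595.0, -43.8, 219.9]
tcp_rot: [-3.141, -0.002, 2.862]
contact_force: [-0.7, 0.3, -1.7]
opening: 0.741
t 6.17 pos [595.  -43.8 219.9] rpy [-1.7998e+02 -9.0000e-02  1.6397e+02] op 0.741 F [-0.7  0.3 -1.7] q [-0.08  0.54  1.82 -0.    0.78 -1.37]
turn [-0.0004 -0.0016 -0.0005]
shift now axes [-1.6 -2.  29.9]  goal axes [-1.6 -2.  29.9] len 30.0
```

```bash
python3 -m creep '[[0,-0.001,0,-1.5,-2,8,0.5],[0,0,0,0,0,8,0.5],[0,0,0,0,0,8,0.5],[0,0,0,0,0,3,0.5],[0,0,0,0,0,0,0.5],[0,0,0,0,0,0,0.5]]';  python3 - <<'E'
from h import *
to(596,-46.1,183,164)
f=grab_frame("top"); cv2.imwrite("pics/t2.png",cv2.resize(f["color"][150:240,170:280,::-1],None,fx=6,fy=6,interpolation=cv2.INTER_CUBIC))
E
```

```text
clock: 6.67
eef_pos: [595.6, -43.9, 189.0]
tcp_rot: [-3.141, -0.002, 2.865]
contact_force: [-0.0, -0.6, -2.0]
opening: 0.741
t 6.67 pos [595.6 -43.9 189. ] rpy [-1.7998e+02 -1.2000e-01  1.6416e+02] op 0.741 F [-0.  -0.6 -2. ] q [-0.08  0.59  1.83  0.    0.73 -1.37]
turn [-0.0003 -0.0021  0.0028]
shift now axes [-1. -2.  6.]  goal axes [-1. -2.  6.] len 6.4
```

View pics/t2.png

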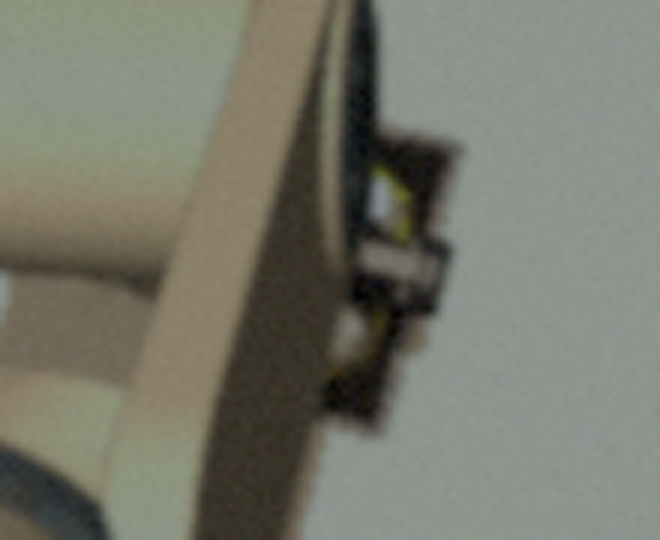

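The arm hides most of the rest here. The visible part of the pack sits between the rest's right corners, so I lower it.

```bash
python3 -m creep '[[0,-0.002,0,-1,-2,2,0.5],[0,0,0,0,-1,2,0.5],[0,0,0,0,0,1,0.5],[0,0,0,0,0,0,0.5]]';  python3 - <<'E'
from h import *
to(596,-46.1,183,164)
E
```

```text
clock: 7.05
eef_pos: [596.1, -47.3, 184.3]
tcp_rot: [-3.142, 0.001, 2.865]
contact_force: [-0.3, -0.4, -2.4]
opening: 0.741
t 7.05 pos [596.1 -47.3 184.3] rpy [-1.8000e+02  8.0000e-02  1.6417e+02] op 0.741 F [-0.3 -0.4 -2.4] q [-0.08  0.59  1.83 -0.    0.71 -1.38]
turn [-0.0001  0.0014  0.003 ]
shift now axes [0.4 1.1 1.3]  goal axes [0.4 1.1 1.3] len 1.8
```

```bash
python3 -m creep '[[0,0,0,0,0.5,1,0.5],[0,0,0,0,0,0.7,0.5],[0,0,0,0,0,0,0.5]]';  python3 - <<'E'
from h import *
to(596,-46.1,183,164)
E
```

```text
clock: 7.3
eef_pos: [596.4, -46.9, 182.8]
tcp_rot: [3.142, 0.002, 2.865]
contact_force: [0.2, 1.1, -1.5]
opening: 0.738
t 7.3 pos [596.4 -46.9 182.8] rpy [1.8000e+02 1.2000e-01 1.6416e+02] op 0.738 F [ 0.2  1.1 -1.5] q [-0.08  0.6   1.83 -0.    0.71 -1.37]
turn [0.0001 0.0021 0.0028]
shift now axes [ 0.6  0.7 -0.2]  goal axes [ 0.6  0.6 -0.2] len 0.9
```

```bash
python3 -m creep '[[0,0,0,0,0,0.4,0.5],[0,0,0,0,0,0,0.2],[0,0,0,0,0,0,0],[0,0,0,0,0,0,0],[0,0,0,0,0,-5,0],[0,0,0,0,0,-10,0],[0,0,0,0,0,-20,0],[0,0,0,0,0,-20,0],[0,0,0,0,0,-20,0],[0,0,0,0,0,-10,0]]';  python3 - <<'E'
from h import *
to(441.7,122.4,260,98.2)
f=grab_frame("wrist"); cv2.imwrite("pics/w3.png",f["color"][:,:,::-1])
E
```

```text
clock: 8.13
eef_pos: [595.9, -46.7, 272.4]
tcp_rot: [-3.141, -0.0, 2.865]
contact_force: [-0.0, -0.6, 0.0]
opening: 1.0
t 8.13 pos [595.9 -46.7 272.4] rpy [-1.7998e+02 -1.0000e-02  1.6416e+02] op 1.0 F [-0.  -0.6  0. ] q [-0.08  0.46  1.8  -0.    0.88 -1.37]
turn [-4.0000e-04  1.0000e-04  1.1513e+00]
shift now axes [194.5 120.7  12.3]  goal axes [ 189.4 -128.4   12.4] len 229.2
```

View pics/w3.png

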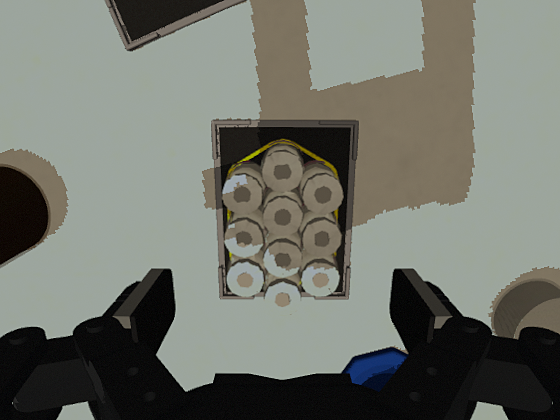

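The pack stands inside the rest; septa centre (283,235), rest outer corners (212,121), (357,121), (349,298), (220,299).

Run:
```python
from h import *
f=grab_frame("wrist")
v=plane(f,[(283,171),(283,217),(283,260),(283,298),(241,194),(242,239),(245,281),(323,194),(321,239),(320,281)],49)
d=v[3]-v[0];print('pack',v.mean(0).round(1),np.degrees(np.arctan2(d[1],d[0])).round(1))
c=plane(f,[(212,121),(357,121),(349,298),(220,299)],5); print('rest',c.mean(0).round(1),[np.linalg.norm(c[i]-c[(i+1)%4]).round(1) for i in range(4)])
for a,b in((0,3),(1,2)): d=c[b]-c[a]; print(np.degrees(np.arctan2(d[1],d[0])).round(1))
```

```text
pack [599.4 -46.1  49. ] -15.9
rest [599.3 -44.6   5. ] [np.float64(92.4), np.float64(125.6), np.float64(94.3), np.float64(126.4)]
-16.2
-15.4
```

```bash
python3 -m creep '[[0,0,0.115,0,0,0,0],[0,0,0.115,0,0,0,0],[0,0,0.115,0,0,0,0],[0,0,0.115,0,0,0,0],[0,0,0.115,0,0,0,0],[0,0,0.115,0,0,0,0],[0,0,0.115,0,0,0,0],[0,0,0.115,0,0,0,0],[0,0,0.115,0,0,0,0],[0,0,0.115,0,0,0,0]]';  python3 - <<'E'
from h import *
to(441.7,122.4,280,98.2)
E
```

```text
clock: 9.07
eef_pos: [592.3, -46.5, 263.3]
tcp_rot: [-3.133, -0.001, 1.665]
contact_force: [0.2, -0.0, 0.1]
opening: 1.006
t 9.07 pos [592.3 -46.5 263.3] rpy [-1.795e+02 -7.000e-02  9.538e+01] op 1.006 F [ 0.2 -0.   0.1] q [-0.08  0.47  1.81 -0.    0.87 -0.17]
turn [-0.0088 -0.0014 -0.0492]
shift now axes [ 182.3 -134.3  -15.3]  goal axes [ 188.6 -125.   -16.7] len 226.9
```

```bash
python3 -m creep '[[-0.0088,-0.001,-0.05,0,0,-8,0],[0,0,0,12,-8,-4,0],[0,0,0,24,-16,0,0],[0,0,0,27,-18,0,0],[0,0,0,27,-18,0,0],[0,0,0,27,-18,0,0],[0,0,0,25,-16,0,0],[0,0,0,15,-10,0,0],[0,0,0,6,-4,0,0],[0,0,0,0,0,0,0]]';  python3 - <<'E'
from h import *
to(441.7,122.4,240,98.2)
f=grab_frame("wrist"); cv2.imwrite("pics/w4.png",f["color"][:,:,::-1])
E
```

```text
clock: 9.9
eef_pos: [454.6, 104.2, 266.1]
tcp_rot: [-3.13, -0.0, 1.702]
contact_force: [0.2, -0.4, 0.4]
opening: 0.999
t 9.9 pos [454.6 104.2 266.1] rpy [-1.7933e+02 -1.0000e-02  9.7530e+01] op 0.999 F [ 0.2 -0.4  0.4] q [0.22 0.31 2.08 0.   0.77 0.09]
turn [-0.0116 -0.0003 -0.0116]
shift now axes [ 19.8 -10.1  26.2]  goal axes [ 19.9 -10.1  26.1] len 34.3
```

View pics/w4.png

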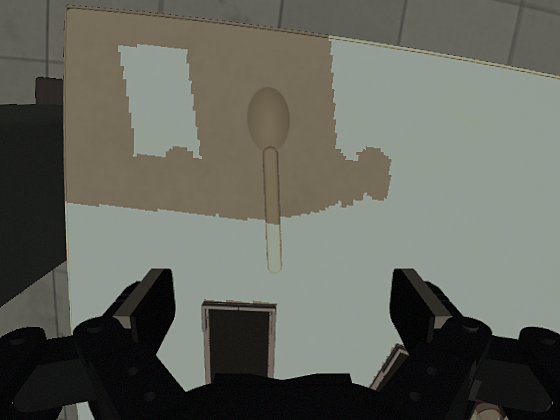

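The wrist view shows the scoop with its bowl tip at (268,87) and handle end at (275,272). The near end of the long rest lies at (203-276,303).

Run:
```python
from h import *
f=grab_frame("wrist")
s=plane(f,[(268,87),(275,272)],5); d=s[0]-s[1]; print('scoop',s.mean(0).round(1),np.linalg.norm(d).round(1),np.degrees(np.arctan2(d[1],d[0])).round(1))
h=plane(f,[(269.5,150),(274.5,265)],8); print('handle',h.round(1).tolist())
c=plane(f,[(203,302),(276,304),(208,380),(275,380)],5); print('rest',c.round(1).tolist())
to(442,122.9,240,98)
```

```text
scoop [442.8 124.2   5. ] 121.4 99.2
handle [[438.8, 146.9, 8.0], [451.5, 70.8, 8.0]]
rest [[404.6, 34.0, 5.0], [456.3, 39.8, 5.0], [412.6, -33.7, 5.0], [463.8, -26.0, 5.0]]
t 10.0 pos [455.9 103.3 266.4] rpy [-179.4    -0.     97.49] op 1.005 F [-0.3 -0.1  0.1] q [0.22 0.31 2.08 0.   0.77 0.09]
turn [-0.0104 -0.0001 -0.009 ]
shift now axes [ 21.2 -11.   26.5]  goal axes [ 21.3 -11.1  26.4] len 35.7
```

```bash
python3 -m creep '[[-0.01,0,-0.02,7,-4,4,0],[0,0,0,7,-4,8,0],[0,0,0,4,-2,10,0],[0,0,0,1,0,10,0],[0,0,0,0,0,8,0],[0,0,0,0,0,5,0],[0,0,0,0,0,0,0]]';  python3 - <<'E'
from h import *
to(442.3,123.3,175,98.8)
E
```

```text
clock: 10.58
eef_pos: [445.5, 119.8, 216.8]
tcp_rot: [3.138, -0.0, 1.718]
contact_force: [-0.2, -0.6, -0.1]
opening: 1.0
t 10.58 pos [445.5 119.8 216.8] rpy [179.77  -0.    98.46] op 1.0 F [-0.2 -0.6 -0.1] q [ 0.26  0.39  2.12 -0.    0.63  0.11]
turn [ 0.004  -0.     -0.0059]
shift now axes [ 4.  -2.8 41.8]  goal axes [ 4.  -2.6 41.8] len 42.1
```

```bash
python3 -m creep '[[0.004,0,-0.006,3,-2,5,0],[0,0,0,1,-0.7,8,0],[0,0,0,0,0,8,0],[0,0,0,0,0,6,0],[0,0,0,0,0,3,0],[0,0,0,0,0,0,0]]';  python3 - <<'E'
from h import *
to(442.3,123.3,175,98.8)
E
```

```text
clock: 11.08
eef_pos: [442.5, 123.4, 183.6]
tcp_rot: [3.141, -0.0, 1.724]
contact_force: [0.3, 0.2, -0.4]
opening: 1.0
t 11.08 pos [442.5 123.4 183.6] rpy [179.99  -0.    98.79] op 1.0 F [ 0.3  0.2 -0.4] q [0.27 0.45 2.13 0.   0.55 0.12]
turn [ 0.0001 -0.     -0.0001]
shift now axes [-0.1 -0.2  8.6]  goal axes [-0.1 -0.2  8.6] len 8.6
```

```bash
python3 -m creep '[[0,0,0,0,0,5,0.3],[0,0,0,0,0,2,0.6],[0,0,0,0,0,0,0.7],[0,0,0,0,0,0,0.7]]' 30;  python3 - <<'E'
from h import *
to(442.3,123.3,175,98.8)
E
```

```text
clock: 11.42
eef_pos: [442.7, 123.4, 175.9]
tcp_rot: [3.141, -0.0, 1.724]
contact_force: [-0.2, -0.1, -0.1]
opening: 0.454
t 11.42 pos [442.7 123.4 175.9] rpy [179.99  -0.    98.79] op 0.454 F [-0.2 -0.1 -0.1] q [0.27 0.47 2.14 0.   0.53 0.12]
turn [ 0.0002 -0.     -0.0003]
shift now axes [ 0.  -0.4  0.9]  goal axes [ 0.  -0.4  0.9] len 0.9
```

```bash
python3 -m creep '[[0,0,0,0,0,0.5,0.8],[0,0,0,0,0,0,0.95],[0,0,0,0,0,0,0.95],[0,0,0,0,0,0,0.95],[0,0,0,0,0,0,0.95],[0,0,0,0,0,0,0.95]]' 30;  python3 - <<'E'
from h import *
to(442.3,123.3,175,98.8)
E
```

```text
clock: 11.92
eef_pos: [443.0, 123.4, 176.2]
tcp_rot: [3.14, -0.0, 1.724]
contact_force: [-0.5, -0.1, 0.5]
opening: 0.098
t 11.92 pos [443.  123.4 176.2] rpy [ 1.7989e+02 -1.0000e-02  9.8780e+01] op 0.098 F [-0.5 -0.1  0.5] q [ 0.27  0.47  2.14 -0.    0.53  0.12]
turn [ 0.0019 -0.0002 -0.0003]
shift now axes [-0.  -0.8  1.2]  goal axes [-0.  -0.8  1.2] len 1.4
```

```bash
python3 -m creep '[[0,0,0,0,0,-6,0.95],[0,0,0,0,0,-12,0.95],[0,0,0,0,0,-10,0.95],[0,0,0.048,0,0,-3,0.95],[0,0,0,0,0,0,0.95]]' 30;  python3 - <<'E'
from h import *
to(436.8,-38.2,205,96)
f=grab_frame("wrist"); cv2.imwrite("pics/w5.png",f["color"][:,:,::-1])
E
```

```text
clock: 12.33
eef_pos: [442.8, 123.4, 209.8]
tcp_rot: [3.141, -0.0, 1.675]
contact_force: [-0.1, 0.1, -0.6]
opening: 0.098
t 12.33 pos [442.8 123.4 209.8] rpy [ 1.7994e+02 -1.0000e-02  9.5950e+01] op 0.098 F [-0.1  0.1 -0.6] q [ 0.27  0.4   2.13 -0.    0.61  0.16]
turn [ 0.001  -0.0002 -0.0009]
shift now axes [-160.1  -22.7    4.8]  goal axes [-160.1  -22.9    4.8] len 161.8
```

View pics/w5.png

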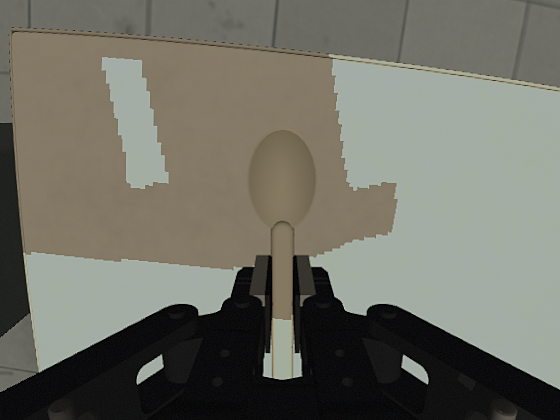

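The scoop is held straight between the pads, with its bowl tip at (282,130). Moving to the long rest.

```bash
python3 -m creep '[[0,0,0,-12,-1.7,0,0.95],[0,0,0,-22,-3,0,0.95],[0,0,0,-25,-3.5,0,0.95],[0,0,0,-25,-3.5,0,0.95],[0,0,0,-22,-3,0,0.95],[0,0,0,-15,-2,0,0.95],[0,0,0,-8,-1,0,0.95],[0,0,0,0,0,0,0.95],[0,0,0,0,0,0,0.95]]' 30;  python3 - <<'E'
from h import *
to(436.8,-38.2,205,96)
E
```

```text
clock: 13.13
eef_pos: [439.9, -11.1, 210.4]
tcp_rot: [3.137, -0.001, 1.692]
contact_force: [0.8, 0.9, -0.7]
opening: 0.097
t 13.13 pos [439.9 -11.1 210.4] rpy [ 1.7976e+02 -5.0000e-02  9.6950e+01] op 0.097 F [ 0.8  0.9 -0.7] q [-0.03  0.38  2.17  0.    0.59 -0.15]
turn [ 0.0042 -0.0008  0.0166]
shift now axes [-26.6  -6.4   5.3]  goal axes [-26.7  -5.9   5.4] len 27.8
```

```bash
python3 -m creep '[[0.004,-0.001,0.017,-10,-2.5,0,0.95],[0,0,0,-9,-2,2,0.95],[0,0,0,-4,-1,2,0.95],[0,0,0,-1,0,0,0.95],[0,0,0,0,0,0,0.95],[0,0,0,0,0,0,0.95]]' 30;  python3 - <<'E'
from h import *
to(436.8,-38.2,205,96)
f=grab_frame("wrist"); cv2.imwrite("pics/w6.png",f["color"][:,:,::-1])
E
```

```text
clock: 13.63
eef_pos: [437.0, -35.7, 205.7]
tcp_rot: [-3.141, -0.0, 1.677]
contact_force: [0.6, -0.8, -0.6]
opening: 0.095
t 13.63 pos [437.  -35.7 205.7] rpy [-179.97   -0.     96.09] op 0.095 F [ 0.6 -0.8 -0.6] q [-0.08  0.39  2.17 -0.    0.58 -0.19]
turn [-0.0006 -0.0001  0.0015]
shift now axes [-2.5 -0.4  0.7]  goal axes [-2.5 -0.4  0.7] len 2.6
```

View pics/w6.png

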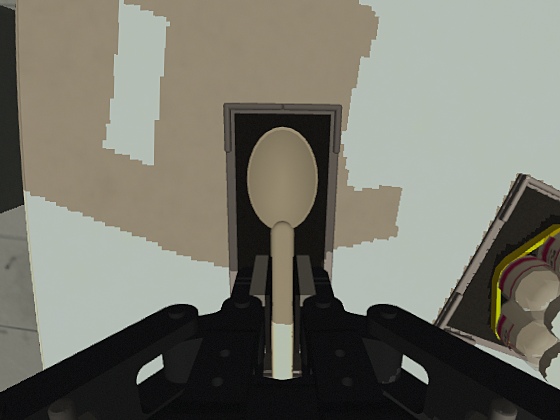

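Run:
```python
from h import *
f=grab_frame("wrist")
print(plane(f,[(223,104.5),(342,104.5)],7).round(1).tolist(), plane(f,[(282,127)],36).round(1).tolist(),plane(f,[(223,104.5),(342,104.5)],7).mean(0)-74*np.array([np.cos(np.radians(96.3)),np.sin(np.radians(96.3)),0]))
to(437.5,-37.5,180,96.2)
```

```text
[[403.2, 32.9, 7.0], [456.0, 38.5, 7.0]] [[430.3, 27.1, 36.0]] [437.74233001 -37.87333228   7.        ]
t 13.73 pos [437.  -35.5 205.8] rpy [-179.97   -0.     96.11] op 0.096 F [0.4 1.1 0.1] q [-0.08  0.39  2.17 -0.    0.58 -0.19]
turn [-0.0005 -0.     -0.0016]
shift now axes [-2.   0.3 25.8]  goal axes [-2.   0.3 25.8] len 25.8
```

```bash
python3 -m creep '[[0,0,0,-2,0.3,4,0.95],[0,0,0,-0.7,0,7,0.95],[0,0,0,0,0,6,0.95],[0,0,0,0,0,3,0.95],[0,0,0,0,0,0,0.95],[0,0,0,0,0,0,0.95]]' 30;  python3 - <<'E'
from h import *
to(437.6,-38,179.5,96.2)
E
```

```text
clock: 14.23
eef_pos: [437.7, -37.8, 183.2]
tcp_rot: [-3.141, -0.0, 1.679]
contact_force: [-0.1, -0.4, -0.6]
opening: 0.097
t 14.23 pos [437.7 -37.8 183.2] rpy [-1.7996e+02 -1.0000e-02  9.6170e+01] op 0.097 F [-0.1 -0.4 -0.6] q [-0.09  0.44  2.18  0.    0.53 -0.2 ]
turn [-0.0007 -0.0002 -0.0005]
shift now axes [-0.2 -0.1  3.7]  goal axes [-0.2 -0.1  3.7] len 3.7
```

```bash
python3 -m creep '[[0,0,0,0,0,2,0.95],[0,0,0,0,0,1,0.95],[0,0,0,0,0,0.5,0.95],[0,0,0,0,0,0,0.95]]' 30;  python3 - <<'E'
from h import *
to(437.6,-38,179.5,96.2)
E
```

```text
clock: 14.57
eef_pos: [437.7, -37.7, 179.3]
tcp_rot: [-3.141, -0.0, 1.679]
contact_force: [0.5, 0.2, 0.5]
opening: 0.097
t 14.57 pos [437.7 -37.7 179.3] rpy [-1.7994e+02 -1.0000e-02  9.6170e+01] op 0.097 F [0.5 0.2 0.5] q [-0.09  0.45  2.18  0.    0.52 -0.2 ]
turn [-0.001  -0.0002 -0.0004]
shift now axes [-0.3 -0.1 -0.2]  goal axes [-0.3 -0.1 -0.2] len 0.3
```

Release and retreat straight up, then look.

```bash
python3 -m creep '[[0,0,0,0,0,0,0.8],[0,0,0,0,0,0,0.6],[0,0,0,0,0,0,0.4],[0,0,0,0,0,0,0.2],[0,0,0,0,0,-5,0],[0,0,0,0,0,-15,0],[0,0,0,0,0,-25,0],[0,0,0,0,0,-30,0],[0,0,0,0,0,-25,0],[0,0,0,0,0,-10,0]]' 30;  python3 - <<'E'
from h import *
to(539,-234,330,90)
f=grab_frame("wrist"); cv2.imwrite("pics/w7.png",f["color"][:,:,::-1])
E
```

```text
clock: 15.4
eef_pos: [436.4, -37.6, 293.0]
tcp_rot: [-3.134, -0.001, 1.679]
contact_force: [0.3, 0.0, 0.6]
opening: 0.995
t 15.4 pos [436.4 -37.6 293. ] rpy [-1.7958e+02 -9.0000e-02  9.6180e+01] op 0.995 F [0.3 0.  0.6] q [-0.09  0.22  2.12  0.    0.81 -0.2 ]
turn [-0.0074 -0.0011  0.1078]
shift now axes [-206.2   80.6  -37.9]  goal axes [-196.4  102.6  -37. ] len 224.6
```

View pics/w7.png

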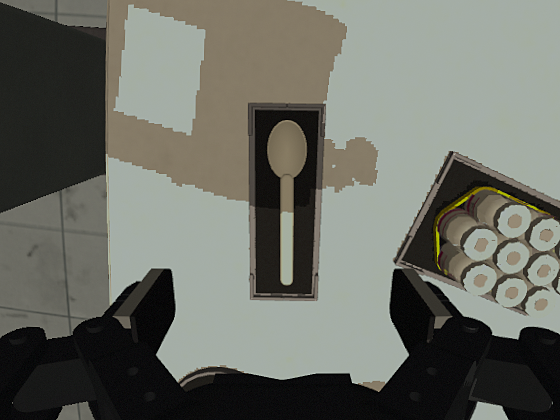

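The scoop lies along the rest, from bowl tip (288,119) to handle end (287,286). The rest corners are (249,103), (325,103), (317,300), (250,299).

Run:
```python
from h import *
f=grab_frame("wrist")
s=plane(f,[(288,119),(287,286)],8); d=s[0]-s[1]; print('scoop',s.mean(0).round(1),np.linalg.norm(d).round(1),np.degrees(np.arctan2(d[1],d[0])).round(1))
c=plane(f,[(249,103),(325,103),(317,300),(250,299)],6); print(c.mean(0).round(1),[np.linalg.norm(c[i]-c[(i+1)%4]).round(1) for i in range(4)])
for a,b in((3,0),(2,1)): d=c[b]-c[a]; print(np.degrees(np.arctan2(d[1],d[0])).round(1))
```

```text
scoop [439.3 -36.6   8. ] 125.1 96.0
[437.7 -37.9   6. ] [np.float64(51.7), np.float64(149.0), np.float64(52.8), np.float64(148.3)]
95.1
95.5
```

```bash
python3 -m creep '[[-0.007,-0.001,0,0,0,-15,0],[0,0,0,-5,2,-25,0],[0,0,0,-18,7,-15,0],[0,0,0,-25,10,0,0],[0,0,0,-28,11,0,0],[0,0,0,-28,11,0,0],[0,0,0,-26,10,0,0],[0,0,0,-18,7,0,0],[0,0,0,-8,3,0,0],[0,0,0,0,0,0,0]]' 30;  python3 - <<'E'
from h import *
to(539,-234,350,96)
E
```

```text
clock: 16.33
eef_pos: [513.6, -191.7, 341.5]
tcp_rot: [-3.134, -0.003, 1.681]
contact_force: [-0.4, 0.1, 0.2]
opening: 0.995
t 16.33 pos [ 513.6 -191.7  341.5] rpy [-179.55   -0.19   96.32] op 0.995 F [-0.4  0.1  0.2] q [-0.36  0.31  1.86 -0.    0.99 -0.47]
turn [-0.0079 -0.0033  0.0056]
shift now axes [-44.8  20.6  -8.8]  goal axes [-44.7  20.9  -8.5] len 50.1
```

Run:
```python
from h import *
f=grab_frame("wrist"); cv2.imwrite("pics/w8.png",f["color"][:,:,::-1])
print(proj(f,[[539,-234,155],[539,-234,0]]))
```

```text
[[326.01907368 347.6857402 ]
 [307.81082667 241.32144381]]
```

View pics/w8.png

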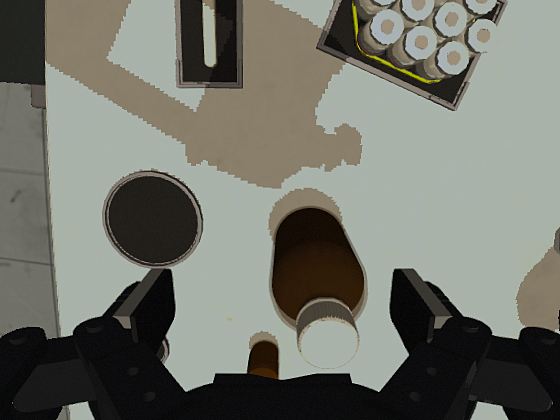

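The wrist view shows the cap top centre at about (328,341) and the large rest at about (153,218).

Run:
```python
from h import *
f=grab_frame("wrist")
print('cap',plane(f,[(328,341),(298,338),(358,338)],155).round(1).tolist())
e=plane(f,[(104,218),(202,218),(153,171),(153,266)],7).round(1);print('rest',e.tolist(),e.mean(0))
# fit ellipse to dark floor
c=f["color"]; m=(c.max(2)<55).astype(np.uint8); m[:150]=0; m[275:]=0; m[:,:95]=0; m[:,215:]=0
cn=max(cv2.findContours(m,0,1)[0],key=cv2.contourArea); p=plane(f,cn.reshape(-1,2),3)
print('floor circ',cv2.minEnclosingCircle(p[:,:2].astype(np.float32)),p.mean(0).round(1))
```

```text
cap [[538.7, -229.0, 155.0], [523.6, -228.9, 155.0], [553.3, -225.7, 155.0]]
rest [[355.5, -229.5, 7.0], [443.2, -219.5, 7.0], [399.1, -182.7, 7.0], [400.4, -270.4, 7.0]] [ 399.55  -225.525    7.   ]
floor circ ((397.3146057128906, -230.76307678222656), 42.31416702270508) [ 387.5 -239.3    3. ]
```

```bash
python3 -m creep '[[-0.008,-0.003,0,-10,5,0,0],[0,0,0,-14,6,-3,0],[0,0,0,-10,5,-2,0],[0,0,0,-4,2,0,0],[0,0,0,0,0,0,0],[0,0,0,0,0,0,0]]' 30;  python3 - <<'E'
from h import *
to(539,-231.5,261,96.3)
E
```

```text
clock: 16.93
eef_pos: [536.1, -226.1, 346.8]
tcp_rot: [-3.141, -0.002, 1.685]
contact_force: [0.4, 0.5, 0.1]
opening: 0.997
t 16.93 pos [ 536.1 -226.1  346.8] rpy [-1.7994e+02 -1.0000e-01  9.6570e+01] op 0.997 F [0.4 0.5 0.1] q [-0.4   0.35  1.78  0.    1.01 -0.52]
turn [-0.001  -0.0018  0.0047]
shift now axes [-5.8  2.4 85.8]  goal axes [-5.7  2.3 85.8] len 86.0
```

```bash
python3 -m creep '[[0,-0.002,0.004,-4,1.7,2,0],[0,0,0,-2,0.7,5,0],[0,0,0,0,0,10,0],[0,0,0,0,0,10,0],[0,0,0,0,0,10,0],[0,0,0,0,0,5,0],[0,0,0,0,0,0,0]]' 30;  python3 - <<'E'
from h import *
to(539,-231.5,261,96.3)
f=grab_frame("wrist"); cv2.imwrite("pics/w9.png",f["color"][:,:,::-1])
f=grab_frame("scene"); cv2.imwrite("pics/s9.png",cv2.resize(f["color"][80:260,170:370,::-1],None,fx=3.5,fy=3.3))
E
```

```text
clock: 17.52
eef_pos: [538.3, -231.3, 299.3]
tcp_rot: [-3.139, -0.001, 1.681]
contact_force: [-0.9, 0.4, 0.3]
opening: 0.998
t 17.52 pos [ 538.3 -231.3  299.3] rpy [-1.7984e+02 -5.0000e-02  9.6330e+01] op 0.998 F [-0.9  0.4  0.3] q [-0.41  0.41  1.81 -0.    0.92 -0.52]
turn [-0.0028 -0.0009  0.0006]
shift now axes [-0.3  0.8 38.3]  goal axes [-0.3  0.7 38.3] len 38.3
```

View pics/w9.png

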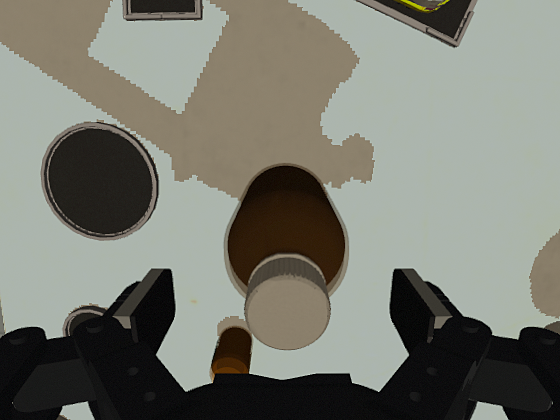

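View pics/s9.png

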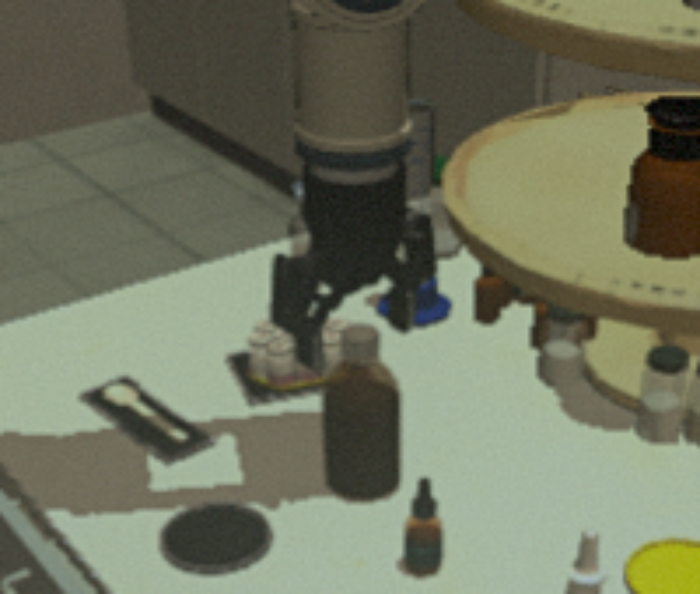

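```bash
python3 - <<'E'
from h import *
f=grab_frame("wrist")
print('cap',plane(f,[(288,307)],155).round(1).tolist(), r.tip_extent)
E
python3 -m creep '[[-0.003,-0.001,0,0,1.8,3,0],[0,0,0,0,0.5,6,0],[0,0,0,0,0,8,0],[0,0,0,0,0,6,0],[0,0,0,0,0,2,0],[0,0,0,0,0,0,0]]' 60;  python3 - <<'E'
from h import *
to(540,-231.5,261,96.3)
E
```

```text
cap [[540.3, -229.5, 155.0]] 173.4
clock: 18.17
eef_pos: [542.2, -231.5, 275.1]
tcp_rot: [3.136, 0.003, 1.681]
contact_force: [-1.0, -0.1, 0.1]
opening: 0.999
t 18.17 pos [ 542.2 -231.5  275.1] rpy [1.7969e+02 1.7000e-01 9.6340e+01] op 0.999 F [-1.  -0.1  0.1] q [-0.41  0.45  1.82  0.    0.87 -0.52]
turn [0.0054 0.003  0.0008]
shift now axes [ 0.3 -2.3 14.1]  goal axes [ 0.3 -2.2 14.1] len 14.3
```

```bash
python3 -m creep '[[0.005,0.003,0,0,-1.5,4,0],[0,0,0,0,0,5,0],[0,0,0,0,0,3,0],[0,0,0,0,0,1,0],[0,0,0,0,0,0,0]]' 60;  python3 - <<'E'
from h import *
to(540,-231.5,261,96.3)
E
```

```text
clock: 18.58
eef_pos: [540.5, -231.7, 260.4]
tcp_rot: [-3.141, -0.001, 1.681]
contact_force: [-0.3, -0.4, -0.0]
opening: 0.996
t 18.58 pos [ 540.5 -231.7  260.4] rpy [-1.7996e+02 -4.0000e-02  9.6340e+01] op 0.996 F [-0.3 -0.4 -0. ] q [-0.41  0.47  1.83  0.    0.85 -0.52]
turn [-0.0007 -0.0006  0.0007]
shift now axes [ 0.3 -0.4 -0.6]  goal axes [ 0.3 -0.4 -0.6] len 0.8
```

```bash
python3 -m creep '[[0,0,0,0,0,0,0.1],[0,0,0,0,0,0,0.2],[0,0,0,0,0,0,0.3],[0,0,0,0,0,0,0.4],[0,0,0,0,0,0,0.4],[0,0,0,0,0,0,0.4],[0,0,0,0,0,0,0.4]]' 60;  python3 - <<'E'
from h import *
to(540,-231.5,261,96.3)
f=grab_frame("scene"); cv2.imwrite("pics/s10.png",cv2.resize(f["color"][100:260,200:360,::-1],None,fx=4,fy=3.7))
E
```

```text
clock: 19.17
eef_pos: [540.2, -231.8, 261.1]
tcp_rot: [-3.141, -0.0, 1.681]
contact_force: [-0.4, 0.8, -0.3]
opening: 0.736
t 19.17 pos [ 540.2 -231.8  261.1] rpy [-1.7994e+02 -3.0000e-02  9.6340e+01] op 0.736 F [-0.4  0.8 -0.3] q [-0.41  0.47  1.83 -0.    0.85 -0.52]
turn [-0.001  -0.0005  0.0007]
shift now axes [ 0.3 -0.2  0.1]  goal axes [ 0.3 -0.2  0.1] len 0.4
```

View pics/s10.png

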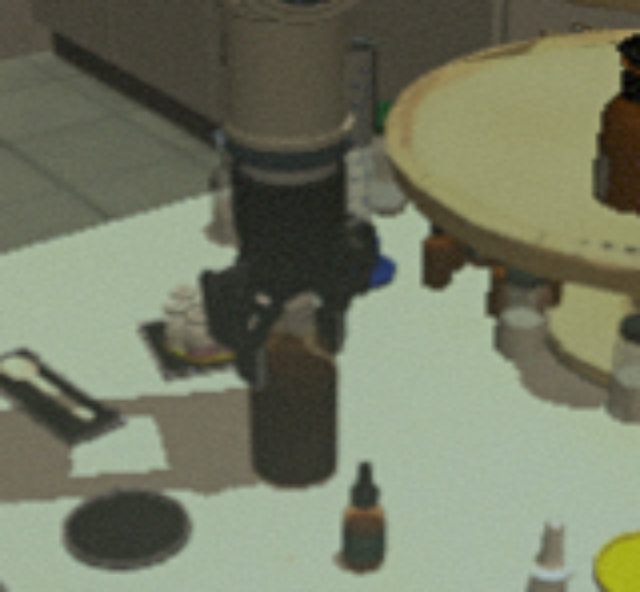

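```bash
python3 -m creep '[[0,0,0,0,0,-3,0.4],[0,0,0,0,0,-6,0.4],[0,0,0,0,0,-6,0.4],[0,0,0,0,0,-3,0.4],[0,0,0,0,0,0,0.4],[0,0,0,0,0,0,0.4]]' 60;  python3 - <<'E'
from h import *
to(397.5,-231,280,96.3)
f=grab_frame("scene"); cv2.imwrite("pics/s11.png",cv2.resize(f["color"][100:260,200:360,::-1],None,fx=4,fy=3.7))
E
```

```text
clock: 19.72
eef_pos: [540.1, -231.6, 280.8]
tcp_rot: [-3.14, -0.001, 1.682]
contact_force: [-0.2, -0.8, -4.3]
opening: 0.736
t 19.72 pos [ 540.1 -231.6  280.8] rpy [-1.799e+02 -6.000e-02  9.634e+01] op 0.736 F [-0.2 -0.8 -4.3] q [-0.41  0.44  1.82  0.    0.89 -0.52]
turn [-0.0017 -0.001   0.0008]
shift now axes [  16.4 -141.6    1. ]  goal axes [  16.3 -141.6    0.8] len 142.6
```

View pics/s11.png

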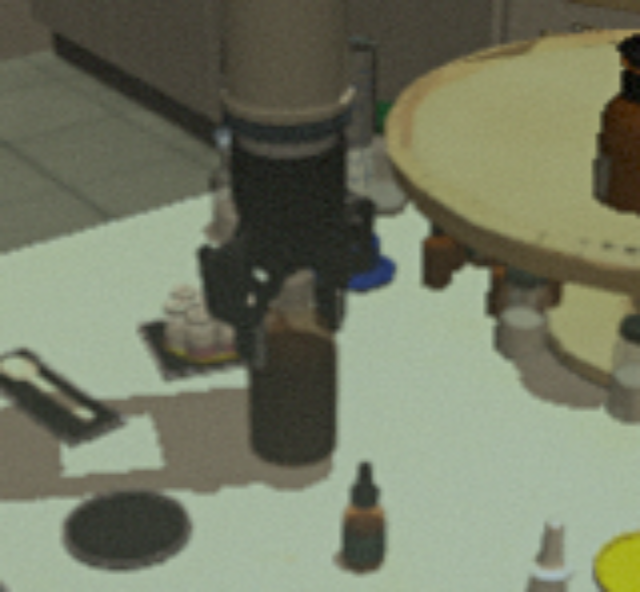

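```bash
python3 -m creep '[[-0.001,-0.001,0,1,-8,0,0.4],[0,0,0,2,-15,0,0.4],[0,0,0,2,-20,0,0.4],[0,0,0,2,-20,0,0.4],[0,0,0,2,-20,0,0.4],[0,0,0,2,-15,0,0.4],[0,0,0,1,-8,0,0.4],[0,0,0,0,-3,0,0.4],[0,0,0,0,0,0,0.4],[0,0,0,0,0,0,0.4]]' 60;  python3 - <<'E'
from h import *
to(397.5,-231.5,280,96.3)
E
```

```text
clock: 20.6
eef_pos: [422.3, -230.6, 279.3]
tcp_rot: [-3.14, -0.001, 1.682]
contact_force: [0.0, 0.5, -3.4]
opening: 0.735
t 20.6 pos [ 422.3 -230.6  279.3] rpy [-1.799e+02 -3.000e-02  9.639e+01] op 0.735 F [ 0.   0.5 -3.4] q [-0.5   0.3   2.04 -0.    0.8  -0.61]
turn [-0.0017 -0.0006  0.0015]
shift now axes [  1.9 -24.8  -0.7]  goal axes [  1.9 -24.8  -0.7] len 24.8
```

```bash
python3 -m creep '[[-0.001,-0.001,0.001,0.5,-7,0,0.4],[0,0,0,1,-9,0,0.4],[0,0,0,0.4,-5,0,0.4],[0,0,0,0,-2,0,0.4],[0,0,0,0,0,0,0.4],[0,0,0,0,0,0,0.4]]' 60;  python3 - <<'E'
from h import *
to(397.5,-231.5,264,96.3)
f=grab_frame("wrist"); cv2.imwrite("pics/w12.png",f["color"][:,:,::-1])
f=grab_frame("scene"); cv2.imwrite("pics/s12.png",cv2.resize(f["color"][150:270,190:310,::-1],None,fx=5,fy=5))
E
```

```text
clock: 21.1
eef_pos: [399.0, -231.7, 279.4]
tcp_rot: [3.141, 0.002, 1.682]
contact_force: [-0.4, -0.2, -2.8]
opening: 0.733
t 21.1 pos [ 399.  -231.7  279.4] rpy [1.7994e+02 9.0000e-02 9.6380e+01] op 0.733 F [-0.4 -0.2 -2.8] q [-0.53  0.28  2.08 -0.    0.78 -0.64]
turn [0.0011 0.0016 0.0014]
shift now axes [ 0.4 -1.5 15.4]  goal axes [ 0.4 -1.5 15.4] len 15.5
```

View pics/w12.png

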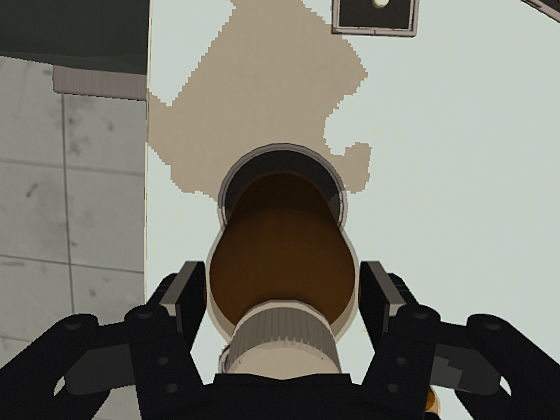

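View pics/s12.png

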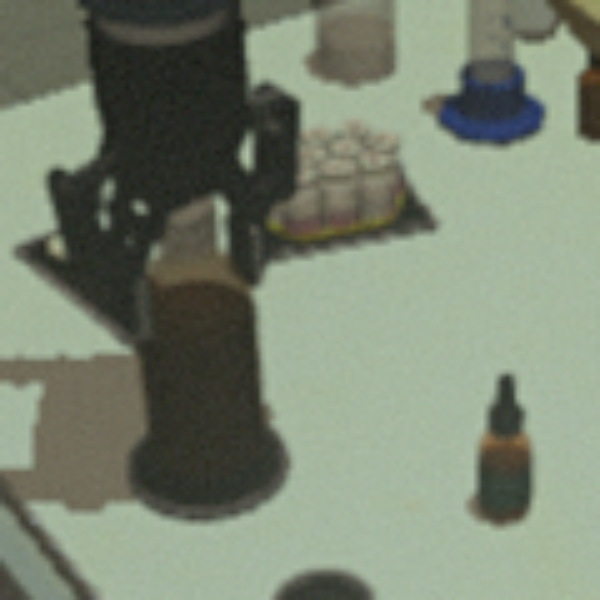

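Run:
```python
from h import *
f=grab_frame("wrist")
a=plane(f,[(282.5,144)],7)[0]; b=plane(f,[(280,171)],18)[0]; print(a.round(1),b.round(1),'rest y',a[1]-45,'bottle y',b[1]-33)
```

```text
[ 394.8 -185.1    7. ] [ 395.  -201.2   18. ] rest y -230.05302419134156 bottle y -234.17160848313446
```

```bash
python3 -m creep '[[0,0.001,0,2.5,-0.5,3,0.4],[0,0,0,0.5,0,4,0.4],[0,0,0,0,0,3,0.4],[0,0,0,0,0,1,0.4],[0,0,0,0,0,0,0.4]]' 60;  python3 - <<'E'
from h import *
to(398.5,-229,264.1,96.3)
E
```

```text
clock: 21.67
eef_pos: [399.0, -228.4, 267.1]
tcp_rot: [3.14, 0.001, 1.683]
contact_force: [-0.4, -0.3, -3.2]
opening: 0.731
t 21.67 pos [ 399.  -228.4  267.1] rpy [1.7991e+02 4.0000e-02 9.6430e+01] op 0.731 F [-0.4 -0.3 -3.2] q [-0.52  0.29  2.1   0.    0.75 -0.64]
turn [0.0015 0.0006 0.0023]
shift now axes [-0.6 -0.6  3. ]  goal axes [-0.6 -0.6  3. ] len 3.1
```

```bash
python3 -m creep '[[0.001,0,0,-0.4,-0.3,1,0.4],[0,0,0,0,0,1,0.4],[0,0,0,0,0,0.5,0.4],[0,0,0,0,0,0,0.4]]' 60;  python3 - <<'E'
from h import *
to(398.5,-229,264.1,96.3)
E
```

```text
clock: 22.0
eef_pos: [398.8, -228.9, 264.1]
tcp_rot: [-3.142, 0.0, 1.683]
contact_force: [-0.8, 0.1, -3.2]
opening: 0.737
t 22.0 pos [ 398.8 -228.9  264.1] rpy [-1.800e+02  2.000e-02  9.644e+01] op 0.737 F [-0.8  0.1 -3.2] q [-0.52  0.3   2.1  -0.    0.74 -0.64]
turn [-0.      0.0004  0.0024]
shift now axes [-0.1 -0.4 -0. ]  goal axes [-0.1 -0.4 -0. ] len 0.4
```

Opening is steady. I'll make one more small lowering until the force changes.

```bash
python3 -m creep '[[0,0,0,0,0,0.6,0.4],[0,0,0,0,0,0,0.4]]' 60;  python3 - <<'E'
from h import *
to(398.5,-229,264.1,96.3)
E
```

```text
clock: 22.17
eef_pos: [399.0, -229.1, 264.2]
tcp_rot: [3.141, 0.001, 1.683]
contact_force: [-0.6, 0.9, -3.2]
opening: 0.734
t 22.17 pos [ 399.  -229.1  264.2] rpy [1.7999e+02 6.0000e-02 9.6450e+01] op 0.734 F [-0.6  0.9 -3.2] q [-0.52  0.3   2.1  -0.    0.74 -0.64]
turn [0.0002 0.001  0.0025]
shift now axes [ 0.2 -0.5  0.1]  goal axes [ 0.2 -0.5  0.1] len 0.5
```

```bash
python3 -m creep '[[0,0,0,0,0,1,0.4],[0,0,0,0,0,0,0.4]]' 60; python3 -m creep '[[0,0,0,0,0,1,0.4],[0,0,0,0,0,0,0.4]]' 60
```

```text
clock: 22.33
eef_pos: [399.2, -229.5, 264.2]
tcp_rot: [3.141, 0.002, 1.684]
contact_force: [0.7, -0.5, -3.6]
opening: 0.737
clock: 22.5
eef_pos: [399.4, -229.9, 264.2]
tcp_rot: [3.14, 0.003, 1.684]
contact_force: [-0.5, -0.3, -3.5]
opening: 0.734
```

```bash
python3 -m creep '[[0,0,0,0,0,1.5,0.4],[0,0,0,0,0,1.5,0.4],[0,0,0,0,0,0,0.4]]' 60;python3 - <<'E'
from h import *
to(398.5,-229,264.1,96.3)
f=grab_frame("scene"); cv2.imwrite("pics/s13.png",cv2.resize(f["color"][150:270,190:310,::-1],None,fx=5,fy=5))
E
```

```text
clock: 22.75
eef_pos: [399.7, -230.6, 264.4]
tcp_rot: [3.139, 0.005, 1.684]
contact_force: [0.1, -0.7, -2.7]
opening: 0.738
t 22.75 pos [ 399.7 -230.6  264.4] rpy [179.88   0.29  96.49] op 0.738 F [ 0.1 -0.7 -2.7] q [-0.53  0.3   2.1  -0.    0.74 -0.64]
turn [0.0021 0.005  0.0033]
shift now axes [ 1.8 -1.   0.3]  goal axes [ 1.8 -1.   0.3] len 2.1
```

View pics/s13.png

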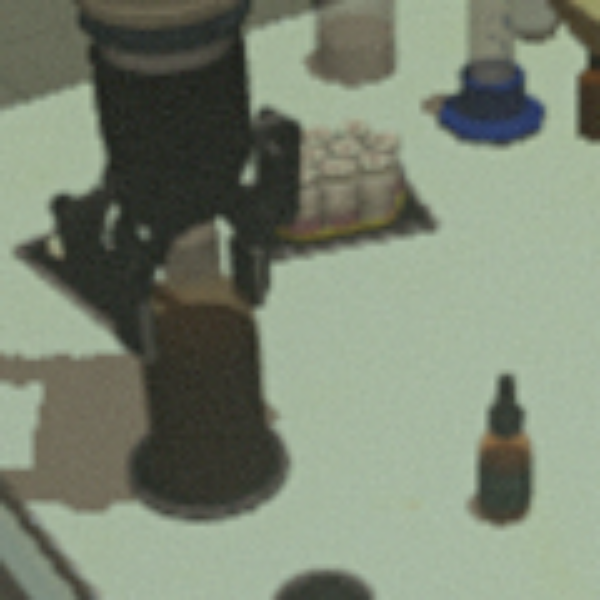

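```bash
python3 -m creep '[[0,0,0,0,0,0,0.3],[0,0,0,0,0,0,0.2],[0,0,0,0,0,0,0.1],[0,0,0,0,0,0,0],[0,0,0,0,0,0,0],[0,0,0,0,0,0,0]]' 60;python3 - <<'E'
from h import *
to(398.5,-229,340,96.3)
f=grab_frame("wrist"); cv2.imwrite("pics/w14.png",f["color"][:,:,::-1])
f=grab_frame("scene"); cv2.imwrite("pics/s14.png",cv2.resize(f["color"][150:270,190:310,::-1],None,fx=5,fy=5))
E
```

```text
clock: 23.3
eef_pos: [400.3, -230.8, 263.7]
tcp_rot: [3.138, 0.006, 1.684]
contact_force: [-0.1, 0.2, -0.5]
opening: 0.995
t 23.3 pos [ 400.3 -230.8  263.7] rpy [179.79   0.32  96.49] op 0.995 F [-0.1  0.2 -0.5] q [-0.53  0.3   2.09 -0.    0.74 -0.64]
turn [0.0036 0.0056 0.0033]
shift now axes [  1.5  -1.4 -76.4]  goal axes [  1.9  -1.6 -76.3] len 76.4
```

View pics/w14.png

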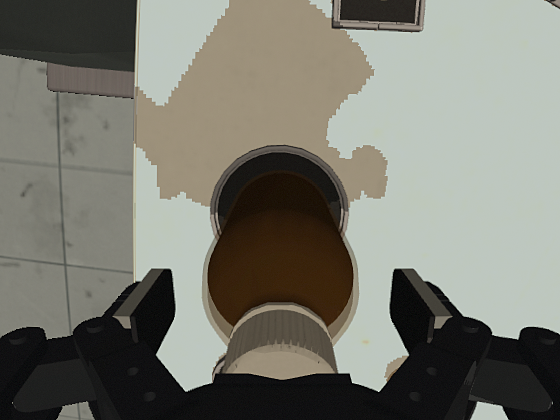

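View pics/s14.png

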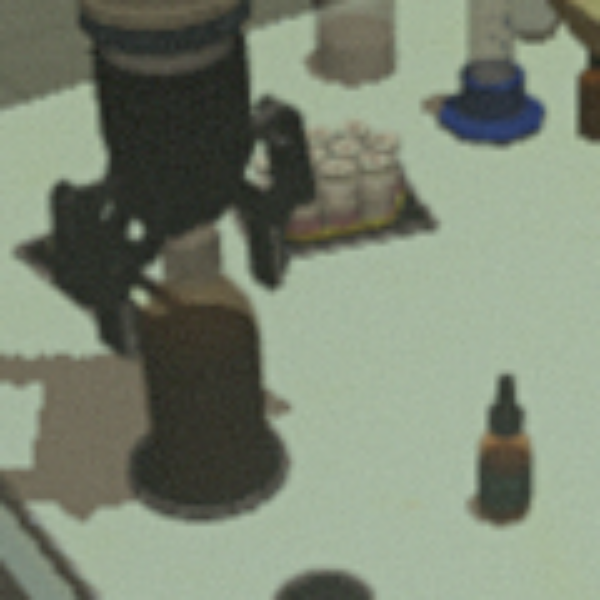

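The bottle stands in the rest and is released. Retreating straight up, then measuring its centring.

```bash
python3 -m creep '[[0.003,0.005,0,0,0,-6,0],[0,0,0,0,0,-12,0],[0,0,0,0,0,-18,0],[0,0,0,0,0,-20,0],[0,0,0,0,0,-20,0],[0,0,0,0,0,-15,0],[0,0,0,0,0,-8,0],[0,0,0,0,0,0,0]]' 60;python3 - <<'E'
from h import *
to(508.9,-350,300,96.3)
f=grab_frame("wrist"); cv2.imwrite("pics/w15.png",f["color"][:,:,::-1])
f=grab_frame("top"); cv2.imwrite("pics/t15.png",cv2.resize(f["color"][180:310,250:400,::-1],None,fx=5,fy=4.5))
E
```

```text
clock: 24.07
eef_pos: [399.8, -230.4, 368.8]
tcp_rot: [-3.139, -0.003, 1.684]
contact_force: [0.2, 0.1, 0.9]
opening: 0.997
t 24.07 pos [ 399.8 -230.4  368.8] rpy [-1.7987e+02 -1.7000e-01  9.6500e+01] op 0.997 F [0.2 0.1 0.9] q [-0.53  0.14  2.01  0.    1.   -0.64]
turn [-0.0024 -0.0029  0.0035]
shift now axes [-131.4   95.1   68.2]  goal axes [-130.9   95.4   68.8] len 175.9
```

View pics/w15.png

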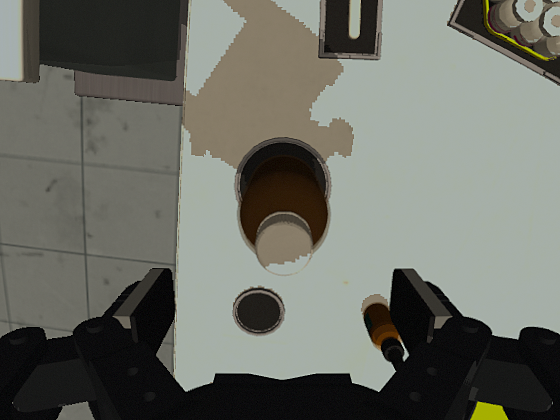

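The big bottle's cap is at (285,246), the large rest's far rim at (283,137), the small rest at (259,311), and the dropper bottle at (380,320).

Run:
```python
from h import *
f=grab_frame("wrist")
print('cap',plane(f,[(285,246)],158).round(1), 'far rim',plane(f,[(283,137.5)],7).round(1),'sides',plane(f,[(235,183),(330,183)],7).round(1).tolist())
c=f["color"]; m=(c.max(2)<60).astype(np.uint8); m[:282]=0; m[345:]=0; m[:,:225]=0; m[:,295:]=0
cn=max(cv2.findContours(m,0,1)[0],key=cv2.contourArea); p=plane(f,cn.reshape(-1,2),3)
print('small floor',cv2.minEnclosingCircle(p[:,:2].astype(np.float32)),cv2.boundingRect(cn))
print('dropper foot',plane(f,[(376,296)],0).round(1),'teat?',plane(f,[(396,355)],80).round(1))
```

```text
cap [[ 400.  -228.8  158. ]] far rim [[ 393.6 -184.     7. ]] sides [[354.5, -229.8, 7.0], [441.1, -219.9, 7.0]]
small floor ((389.14031982421875, -365.9478454589844), 23.965375900268555) (236, 295, 46, 40)
dropper foot [[ 506.7 -332.4    0. ]] teat? [[ 506.9 -344.4   80. ]]
```

View pics/t15.png

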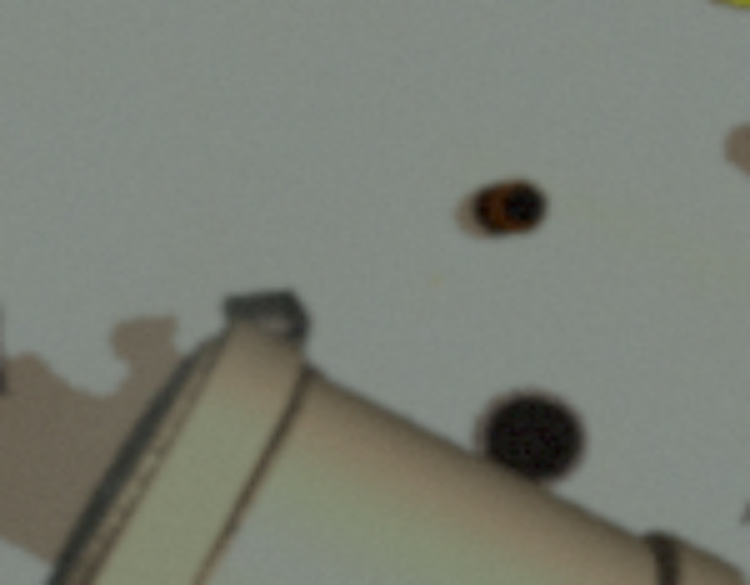

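```bash
python3 -m creep '[[-0.002,-0.003,0,-8,6,0,0],[0,0,0,-18,13,0,0],[0,0,0,-22,16,0,0],[0,0,0,-22,16,3,0],[0,0,0,-20,15,6,0],[0,0,0,-12,9,8,0],[0,0,0,-5,3,8,0],[0,0,0,0,0,4,0],[0,0,0,0,0,0,0],[0,0,0,0,0,0,0]]' 60;python3 - <<'E'
from h import *
to(508,-348.5,300,96.3)
f=grab_frame("wrist"); cv2.imwrite("pics/w16.png",f["color"][:,:,::-1])
E
```

```text
clock: 25.05
eef_pos: [491.6, -332.7, 322.8]
tcp_rot: [-3.126, -0.011, 1.685]
contact_force: [-0.4, 0.4, 0.5]
opening: 1.002
t 25.05 pos [ 491.6 -332.7  322.8] rpy [-179.13   -0.64   96.54] op 1.002 F [-0.4  0.4  0.5] q [-0.6   0.4   1.77 -0.    0.99 -0.71]
turn [-0.0152 -0.0111  0.0043]
shift now axes [-17.8  14.8  22.3]  goal axes [-17.5  14.6  22.8] len 32.2
```

View pics/w16.png

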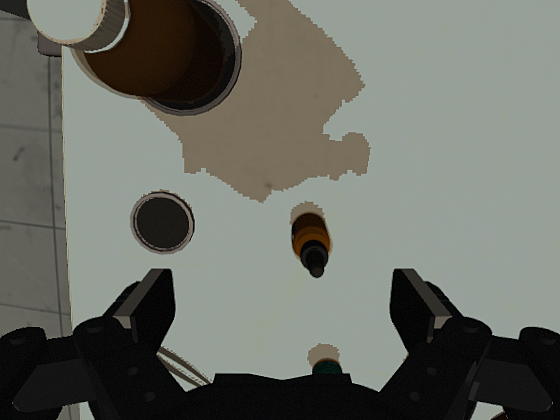

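The dropper's teat tip is at (317,271), its foot edge at (309,210), and the small rest at (163,222).

Run:
```python
from h import *
f=grab_frame("wrist")
t=plane(f,[(317,271)],92)[0]; b=plane(f,[(309,211)],0)[0]; s=plane(f,[(292,236),(331,236)],35)
print('teat',t.round(1),'foot far',b.round(1), s.round(1).tolist())
c=f["color"]; m=(c.max(2)<60).astype(np.uint8); m[:182]=0; m[262:]=0; m[:,:120]=0; m[:,205:]=0
cn=max(cv2.findContours(m,0,1)[0],key=cv2.contourArea); p=plane(f,cn.reshape(-1,2),3)
print('small floor',cv2.minEnclosingCircle(p[:,:2].astype(np.float32)))
to(509,-348,260,96.3)
```

```text
teat [ 511.1 -351.5   92. ] foot far [ 509.8 -339.     0. ] [[496.6, -350.6, 35.0], [525.4, -347.1, 35.0]]
small floor ((388.02008056640625, -364.48321533203125), 24.232402801513672)
t 25.15 pos [ 491.5 -332.4  323.5] rpy [-179.17   -0.61   96.56] op 0.998 F [-0.2 -0.1  0.1] q [-0.6   0.4   1.77 -0.    0.99 -0.71]
turn [-0.0146 -0.0106  0.0045]
shift now axes [-18.1  16.5  63. ]  goal axes [-17.4  15.7  63.5] len 67.6
```

```bash
python3 -m creep '[[-0.015,-0.011,0.004,-6,5,0,0],[0,0,0,-7,6,2,0],[0,0,0,-4,3,4,0],[0,0,0,-1,1,4,0],[0,0,0,0,0,0,0],[0,0,0,0,0,0,0]]' 60;python3 - <<'E'
from h import *
to(510.3,-350.5,198,96.3)
E
```

```text
clock: 25.65
eef_pos: [510.2, -349.6, 315.1]
tcp_rot: [3.136, 0.004, 1.682]
contact_force: [-0.1, 0.4, 0.5]
opening: 0.999
t 25.65 pos [ 510.2 -349.6  315.1] rpy [179.69   0.25  96.36] op 0.999 F [-0.1  0.4  0.5] q [-0.6   0.44  1.73  0.    0.97 -0.71]
turn [0.0054 0.0044 0.0011]
shift now axes [ -0.4  -0.6 117.1]  goal axes [ -0.9   0.  117.1] len 117.1
```

```bash
python3 -m creep '[[0.005,0.004,0,-0.5,0,5,0],[0,0,0,0,0,10,0],[0,0,0,0,0,12,0],[0,0,0,0,0,12,0],[0,0,0,0,0,8,0],[0,0,0,0,0,4,0],[0,0,0,0,0,0,0]]' 60;python3 - <<'E'
from h import *
to(510.3,-350.5,198,96.3)
f=grab_frame("wrist"); cv2.imwrite("pics/w17.png",f["color"][:,:,::-1])
E
```

```text
clock: 26.23
eef_pos: [509.2, -349.3, 257.1]
tcp_rot: [-3.139, -0.002, 1.682]
contact_force: [0.0, 0.6, -0.9]
opening: 0.996
t 26.23 pos [ 509.2 -349.3  257.1] rpy [-1.7986e+02 -1.2000e-01  9.6360e+01] op 0.996 F [ 0.   0.6 -0.9] q [-0.6   0.51  1.76 -0.    0.87 -0.71]
turn [-0.0024 -0.0021  0.0011]
shift now axes [-1.4  1.1 59.1]  goal axes [-1.3  0.9 59.1] len 59.2
```

View pics/w17.png

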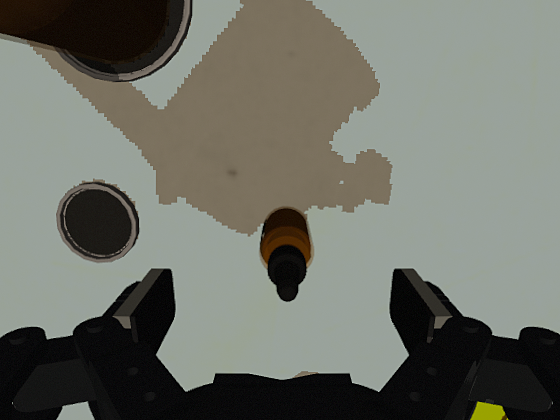

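```bash
python3 -m creep '[[-0.002,-0.002,0,-0.8,1.5,5,0],[0,0,0,0,0,9,0],[0,0,0,0,0,10,0],[0,0,0,0,0,10,0],[0,0,0,0,0,8,0],[0,0,0,0,0,4,0],[0,0,0,0,0,1,0],[0,0,0,0,0,0,0]]' 40;python3 - <<'E'
from h import *
to(510.3,-350.5,198,96.3)
E
```

```text
clock: 26.95
eef_pos: [511.4, -350.3, 205.8]
tcp_rot: [3.141, 0.001, 1.682]
contact_force: [-0.0, 0.1, 0.1]
opening: 1.002
t 26.95 pos [ 511.4 -350.3  205.8] rpy [1.7996e+02 6.0000e-02 9.6360e+01] op 1.002 F [-0.   0.1  0.1] q [-0.6   0.58  1.78 -0.    0.78 -0.71]
turn [0.0008 0.001  0.0011]
shift now axes [-0.1 -1.1  7.8]  goal axes [-0.1 -1.1  7.8] len 7.9
```

```bash
python3 -m creep '[[0,0,0,0,-0.5,5,0.1],[0,0,0,0,0,2,0.25],[0,0,0,0,0,0.5,0.4],[0,0,0,0,0,0,0.5],[0,0,0,0,0,0,0.6],[0,0,0,0,0,0,0.7],[0,0,0,0,0,0,0.8],[0,0,0,0,0,0,0.8],[0,0,0,0,0,0,0.8]]' 30;python3 - <<'E'
from h import *
to(510.3,-350.5,198,96.3)
E
```

```text
clock: 27.7
eef_pos: [511.3, -350.7, 199.1]
tcp_rot: [3.139, 0.002, 1.682]
contact_force: [-0.4, 0.1, 0.0]
opening: 0.322
t 27.7 pos [ 511.3 -350.7  199.1] rpy [1.7986e+02 1.4000e-01 9.6360e+01] op 0.322 F [-0.4  0.1  0. ] q [-0.6   0.59  1.78 -0.    0.76 -0.71]
turn [0.0024 0.0025 0.0011]
shift now axes [ 0.3 -1.   1.1]  goal axes [ 0.3 -1.   1.1] len 1.5
```

```bash
python3 -m creep '[[0.002,0.002,0,0,0,-3,0.8],[0,0,0,0,0,-6,0.8],[0,0,0,0,0,-8,0.8],[0,0,0,0,0,-4,0.8],[0,0,0,0,0,0,0.8]]' 30;python3 - <<'E'
from h import *
to(388.2,-365.2,220,96.3)
f=grab_frame("wrist"); cv2.imwrite("pics/w18.png",f["color"][:,:,::-1])
E
```

```text
clock: 28.12
eef_pos: [511.4, -350.7, 222.4]
tcp_rot: [3.141, 0.0, 1.682]
contact_force: [0.1, 0.0, -0.0]
opening: 0.327
t 28.12 pos [ 511.4 -350.7  222.4] rpy [1.7999e+02 1.0000e-02 9.6360e+01] op 0.327 F [ 0.1  0.  -0. ] q [-0.6   0.56  1.77 -0.    0.81 -0.71]
turn [0.0002 0.0002 0.0011]
shift now axes [  -0.7 -124.     2.4]  goal axes [  -0.9 -124.     2.4] len 124.0
```

View pics/w18.png

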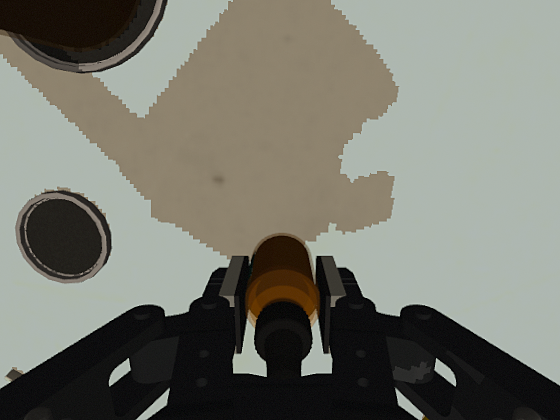

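The dropper is held upright between the pads. Moving to the small rest.

```bash
python3 -m creep '[[0,0,0,0,-8,0,0.8],[0,0,0,0,-15,0,0.8],[0,0,0,0,-18,0,0.8],[0,0,0,0,-18,0,0.8],[0,0,0,0,-16,0,0.8],[0,0,0,0,-10,0,0.8],[0,0,0,0,-6,0,0.8],[0,0,0,0,-2,0,0.8],[0,0,0,0,0,0,0.8],[0,0,0,0,0,0,0.8]]' 30;python3 - <<'E'
from h import *
to(388.2,-365.2,220,96.3)
E
```

```text
clock: 29.0
eef_pos: [408.0, -360.6, 221.1]
tcp_rot: [-3.14, -0.002, 1.682]
contact_force: [-0.5, -1.1, -0.7]
opening: 0.323
t 29.0 pos [ 408.  -360.6  221.1] rpy [-1.7989e+02 -1.0000e-01  9.6350e+01] op 0.323 F [-0.5 -1.1 -0.7] q [-0.73  0.48  1.94 -0.    0.73 -0.84]
turn [-0.0019 -0.0018  0.0008]
shift now axes [ -2.4 -20.2   1.1]  goal axes [ -2.4 -20.2   1.1] len 20.4
```

```bash
python3 -m creep '[[-0.002,-0.002,0,-1,-6,0,0.8],[0,0,0,-1,-7,0,0.8],[0,0,0,-0.4,-4,0,0.8],[0,0,0,0,-1.5,0,0.8],[0,0,0,0,0,0,0.8],[0,0,0,0,0,0,0.8]]' 30;python3 - <<'E'
from h import *
to(388.2,-365.2,202.2,96.3)
f=grab_frame("wrist"); cv2.imwrite("pics/w19.png",f["color"][:,:,::-1])
E
```

```text
clock: 29.5
eef_pos: [389.9, -365.6, 221.1]
tcp_rot: [3.14, 0.002, 1.683]
contact_force: [0.6, -0.1, -0.4]
opening: 0.328
t 29.5 pos [ 389.9 -365.6  221.1] rpy [1.7992e+02 9.0000e-02 9.6450e+01] op 0.328 F [ 0.6 -0.1 -0.4] q [-0.76  0.46  1.96  0.    0.71 -0.87]
turn [0.0014 0.0015 0.0026]
shift now axes [ 0.7 -1.6 18.9]  goal axes [ 0.6 -1.6 18.9] len 19.0
```

View pics/w19.png

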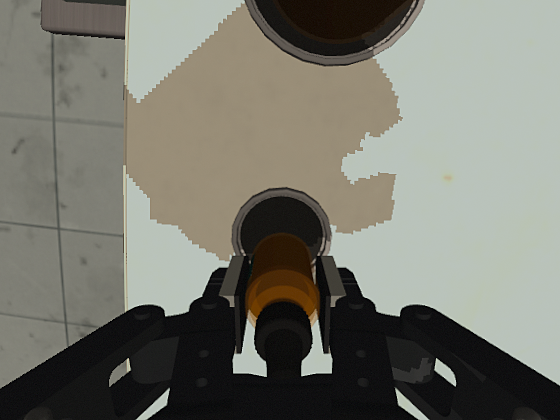

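Run:
```python
from h import *
f=grab_frame("wrist")
a=plane(f,[(281,188)],7)[0]; b=plane(f,[(282,233)],22)[0]; print(a.round(1),b.round(1),'rest y',a[1]-27,'drop y',b[1]-14.5)
```

```text
[ 386.5 -335.9    7. ] [ 389.1 -354.9   22. ] rest y -362.8654036296317 drop y -369.39011562099455
```

```bash
python3 -m creep '[[0.001,0.001,0.002,2.5,-0.5,4,0.8],[0,0,0,0.5,0,5,0.8],[0,0,0,0,0,4,0.8],[0,0,0,0,0,1,0.8],[0,0,0,0,0,0,0.8]]' 30;python3 - <<'E'
from h import *
to(388.5,-362.7,202.2,96.3)
f=grab_frame("wrist"); cv2.imwrite("pics/w20.png",f["color"][:,:,::-1])
f=grab_frame("scene"); cv2.imwrite("pics/s20.png",cv2.resize(f["color"][180:300,190:310,::-1],None,fx=5,fy=5))
E
```

```text
clock: 30.02
eef_pos: [389.6, -362.1, 205.4]
tcp_rot: [3.141, 0.0, 1.682]
contact_force: [0.0, 0.3, 0.0]
opening: 0.322
t 30.02 pos [ 389.6 -362.1  205.4] rpy [1.7997e+02 2.0000e-02 9.6370e+01] op 0.322 F [0.  0.3 0. ] q [-0.75  0.49  1.97  0.    0.68 -0.86]
turn [0.0004 0.0004 0.0012]
shift now axes [-0.5 -1.2  3.2]  goal axes [-0.5 -1.2  3.2] len 3.4
```

View pics/w20.png

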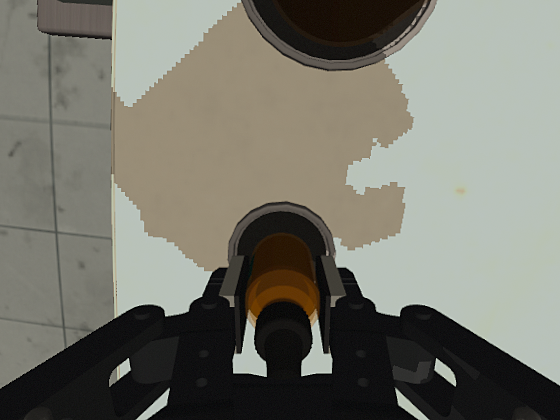

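View pics/s20.png

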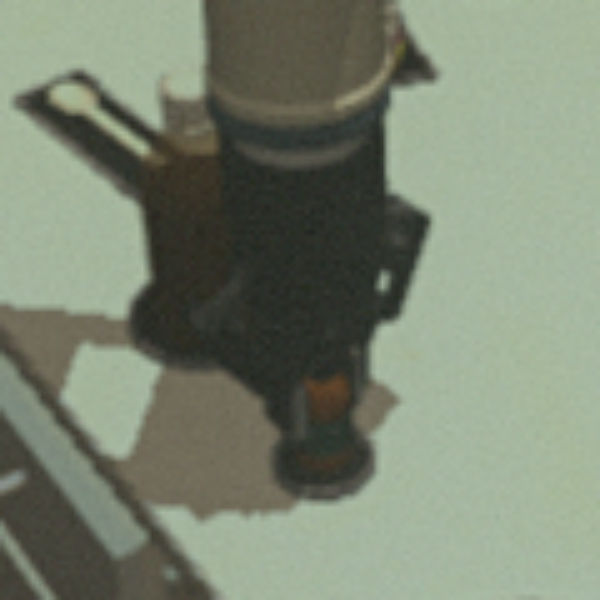

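```bash
python3 -m creep '[[0,0,0,0,-1,1.2,0.8],[0,0,0,0,0,1.2,0.8],[0,0,0,0,0,0.8,0.8],[0,0,0,0,0,0.5,0.8],[0,0,0,0,0,0,0.8]]' 30
```

```text
clock: 30.53
eef_pos: [388.7, -362.6, 202.0]
tcp_rot: [3.14, 0.001, 1.682]
contact_force: [-0.4, 0.3, -0.2]
opening: 0.331
```

```bash
python3 -m creep '[[0,0,0,0,0,0,0.65],[0,0,0,0,0,0,0.6],[0,0,0,0,0,0,0.5],[0,0,0,0,0,0,0.3],[0,0,0,0,0,0,0.1],[0,0,0,0,0,0,0],[0,0,0,0,0,0,0]]' 30;python3 - <<'E'
from h import *
to(388.5,-362.7,300,96.3)
f=grab_frame("wrist"); cv2.imwrite("pics/w21.png",f["color"][:,:,::-1])
E
```

```text
clock: 31.12
eef_pos: [389.0, -362.8, 202.5]
tcp_rot: [3.14, 0.002, 1.682]
contact_force: [0.3, 0.6, 0.1]
opening: 0.997
t 31.12 pos [ 389.  -362.8  202.5] rpy [1.7989e+02 1.2000e-01 9.6360e+01] op 0.997 F [0.3 0.6 0.1] q [-0.75  0.49  1.98  0.    0.67 -0.86]
turn [0.0019 0.0022 0.001 ]
shift now axes [ -0.1  -0.3 -97.5]  goal axes [  0.2  -0.4 -97.5] len 97.5
```

View pics/w21.png

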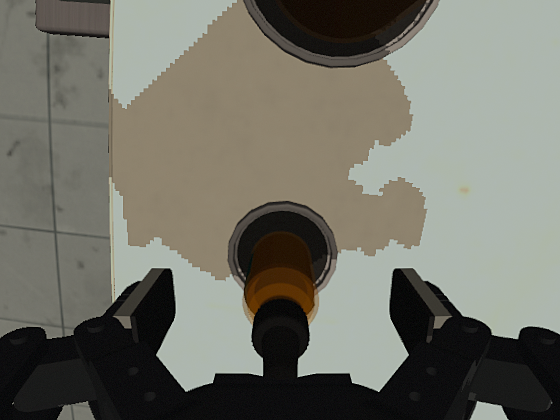

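Released upright. Rising well above everything, then swinging back toward the base and to the left for clear overhead checks.

```bash
python3 -m creep '[[0.002,0.002,0,0,0,-5,0],[0,0,0,0,0,-12,0],[0,0,0,0,0,-20,0],[0,0,0,0,0,-25,0],[0,0,0,0,0,-30,0],[0,0,0,0,0,-30,0],[0,0,0,0,0,-25,0],[0,0,0,0,0,-12,0],[0,0,0,0,0,0,0]]' 30;python3 - <<'E'
from h import *
to(330,-100,400,96.3)
f=grab_frame("wrist"); cv2.imwrite("pics/w22.png",f["color"][:,:,::-1])
f=grab_frame("top"); cv2.imwrite("pics/t22.png",cv2.resize(f["color"][110:310,110:430,::-1],None,fx=2.5,fy=2.5,interpolation=cv2.INTER_CUBIC))
E
```

```text
clock: 31.92
eef_pos: [388.1, -362.0, 375.0]
tcp_rot: [-3.141, -0.001, 1.682]
contact_force: [1.1, -0.5, -0.3]
opening: 1.002
t 31.92 pos [ 388.1 -362.   375. ] rpy [-1.7995e+02 -4.0000e-02  9.6360e+01] op 1.002 F [ 1.1 -0.5 -0.3] q [-0.75  0.24  1.86 -0.    1.04 -0.86]
turn [-0.0009 -0.0008  0.0011]
shift now axes [266.8 -28.8 -24.8]  goal axes [266.8 -29.  -25. ] len 269.5
```

View pics/w22.png

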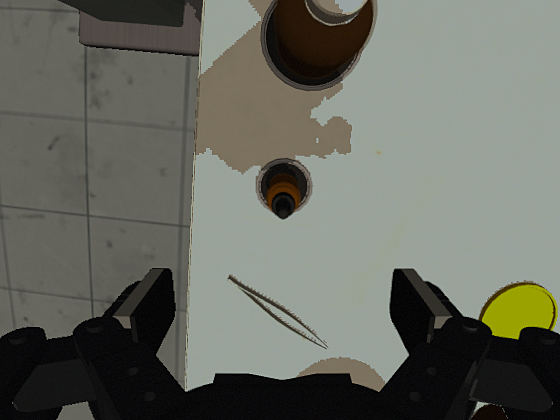

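View pics/t22.png

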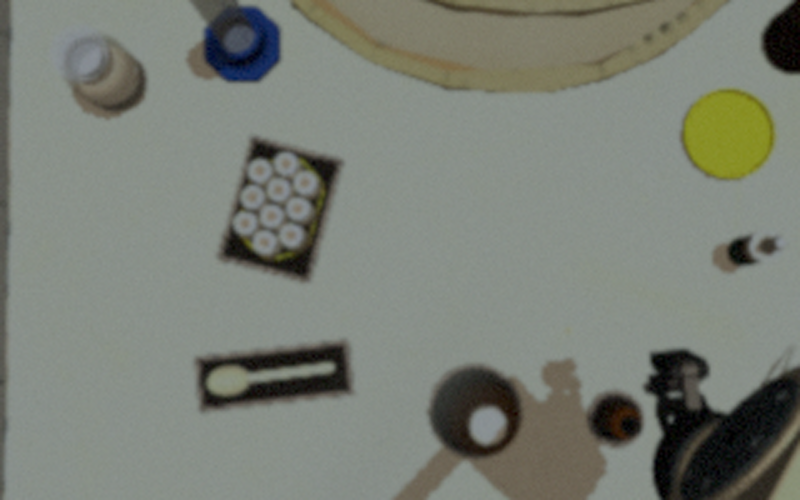

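Run:
```python
from h import *
f=grab_frame("wrist")
print('W teat',plane(f,[(284,214)],95).round(1),'far rim',plane(f,[(284,158)],7).round(1),'sides',plane(f,[(256,188),(312,188)],7).round(1).tolist())
t=grab_frame("top")
def P(u,v,z): return plane(t,[((u+.5)/2.5-.5+110,(v+.5)/2.5-.5+110)],z).round(1)[0]
print('T amber cap',P(488,424.5,158),'rest 397,-232.4; teat',P(622,420,95),'rest 387.7,-365.6')
s=np.array([P(206,382,8),P(335,367,8)]); print('T scoop',s.mean(0),'rest 435.3,-39.7')
v=np.array([P(*q,49) for q in[(286,162),(260,171),(306,181),(279,188),(252,196),(298,208),(271,215),(245,223),(291,235),(265,242)]]); print('T pack',v.mean(0),'rest 595.1,-46.4')
cv2.imwrite("pics/t23.png",cv2.resize(t["color"][240:305,270:375,::-1],None,fx=7,fy=7,interpolation=cv2.INTER_CUBIC))
g=grab_frame("scene"); cv2.imwrite("pics/s23.png",cv2.resize(g["color"][130:300,170:370,::-1],None,fx=3.8,fy=3.5,interpolation=cv2.INTER_CUBIC))
```

```text
W teat [[ 388.6 -362.5   95. ]] far rim [[ 385.6 -334.5    7. ]] sides [[362.7, -365.2, 7.0], [414.7, -359.4, 7.0]]
T amber cap [ 400.6 -234.3  158. ] rest 397,-232.4; teat [ 396.2 -354.    95. ] rest 387.7,-365.6
T scoop [436.4  -37.55   8.  ] rest 435.3,-39.7
T pack [596.58 -48.96  49.  ] rest 595.1,-46.4
```

View pics/s23.png

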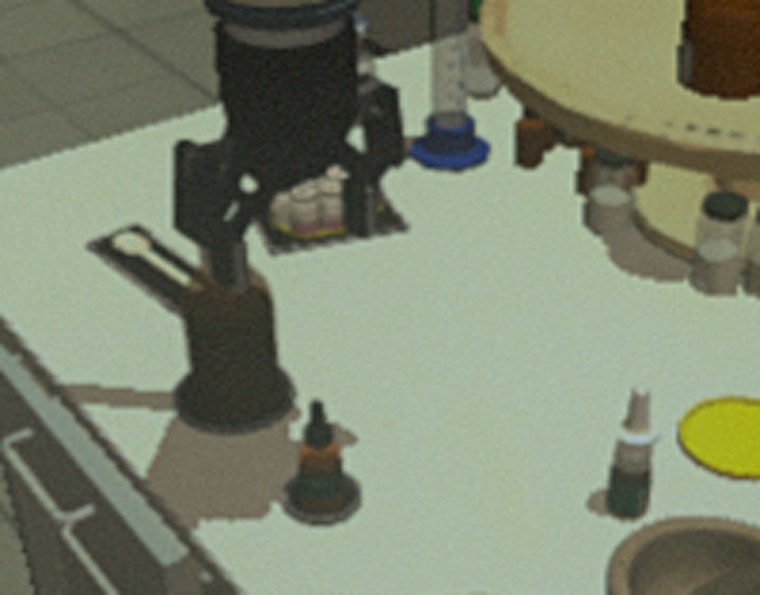

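```bash
python3 -m creep '[[0,0,0,10,0,-5,0],[0,0,0,25,0,-5,0],[0,0,0,30,0,-5,0],[0,0,0,30,0,-5,0],[0,0,0,30,0,0,0],[0,0,0,30,0,0,0],[0,0,0,30,0,0,0],[0,0,0,30,0,0,0],[0,0,0,30,0,0,0],[0,0,0,30,0,0,0]]' 30; python3 -m creep '[[0,0,0,30,0,0,0],[0,0,0,30,0,0,0],[0,0,0,30,0,0,0],[0,0,0,30,0,0,0],[0,0,0,30,0,0,0],[0,0,0,30,0,0,0],[0,0,0,30,0,0,0],[0,0,0,30,0,0,0],[0,0,0,10,0,0,0],[0,0,0,0,0,0,0]]' 30
python3 - <<'E'
from h import *
t=grab_frame("top")
cv2.imwrite("pics/t24.png",cv2.resize(t["color"][180:310,280:430,::-1],None,fx=5,fy=4.5,interpolation=cv2.INTER_CUBIC))
cv2.imwrite("pics/t24b.png",cv2.resize(t["color"][110:310,110:430,::-1],None,fx=2.5,fy=2.5,interpolation=cv2.INTER_CUBIC))
E
```

```text
clock: 33.0
eef_pos: [351.2, -76.3, 385.2]
tcp_rot: [-3.12, -0.019, 1.673]
contact_force: [1.8, 0.7, -0.1]
opening: 1.0
clock: 33.83
eef_pos: [312.7, 189.3, 384.8]
tcp_rot: [-3.104, -0.019, 1.676]
contact_force: [-0.0, -0.2, -0.9]
opening: 0.999
```

View pics/t24.png

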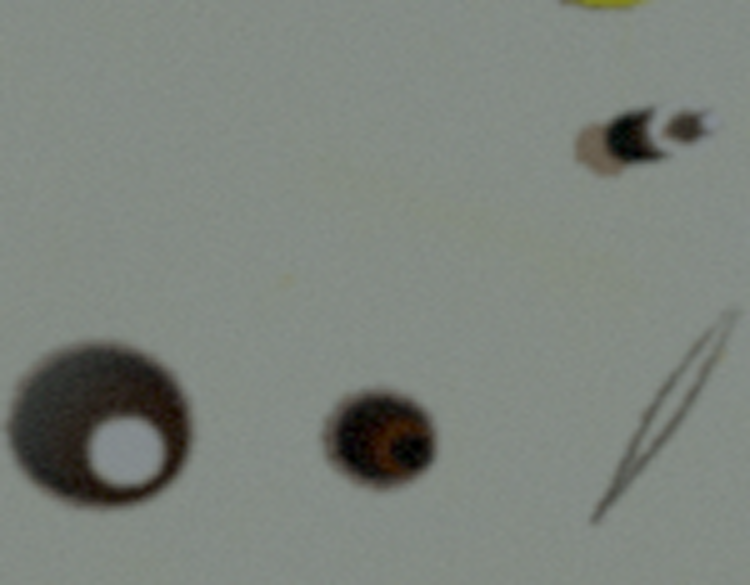

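View pics/t24b.png

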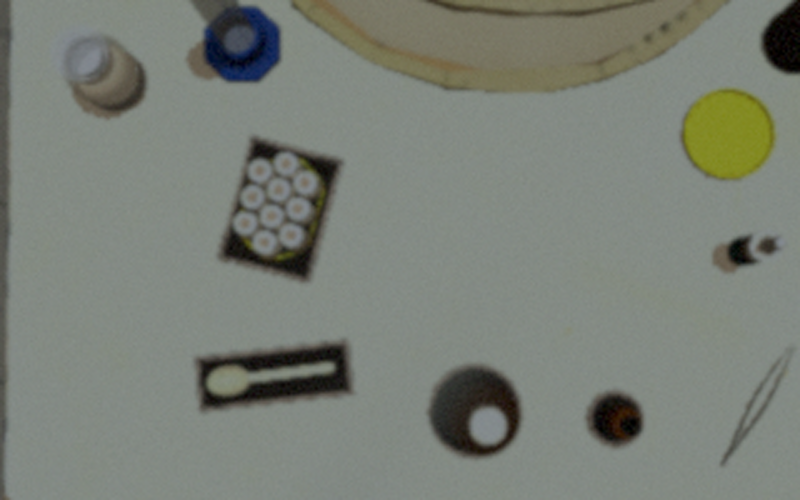

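Run:
```python
from h import *
t=grab_frame("top")
def P(u,v,z): return plane(t,[((u+.5)/5-.5+280,(v+.5)/4.5-.5+180)],z).round(1)[0]
print('amber',P(127,452,158),'teat',P(413,450,95))
print(P(380,440,5))
d=cv2.absdiff(cv2.imread("pics/top0.png")[:,:,::-1],t["color"]).max(2)
for n,(a,b,c,e) in dict(spray=(200,222,395,428),jar=(115,160,130,172)).items(): print(n,'max/mean change',d[a:b,c:e].max(),d[a:b,c:e].mean().round(2))
s=sense(); print(s["clock"],s["contact_force"].round(1),s["opening"])
```

```text
amber [ 399.5 -234.4  158. ] teat [ 392.  -361.8   95. ]
[ 388.1 -364.5    5. ]
spray max/mean change 18 4.89
jar max/mean change 15 4.6
33.9333 [-0.3 -0.7  0.2] 1.0005042901754881
```

All four things are inside their rests and the bystanders' image patches show only noise-level change. Handing in.

```bash
python3 -m creep '[[0,0,0,0,0,0,0],[0,0,0,0,0,0,0],[0,0,0,0,0,0,0]]' 30; python3 -c "
from rig import job; print(job.sign_off())"
```

```text
clock: 34.18
eef_pos: [312.5, 185.2, 383.9]
tcp_rot: [-3.102, -0.017, 1.673]
contact_force: [0.7, 0.0, -0.1]
opening: 1.001
the job is handed in; nothing more can be done
None
```

I set the vial pack, the scoop, the big brown bottle and the dropper bottle on their rests, in that order. I handed the job in at about 34 s with the gripper open and the arm clear; no verdict is reported.

| Thing | Offset from rest centre, top camera | Offset, wrist camera | Angle to rest |
|---|---|---|---|
| Vial pack | about 3 mm | about 1.5 mm | about 0.5° or less |
| Scoop | about 2 mm | about 2 mm | under 1° |
| Big brown bottle | about 3 mm | about 2 mm | upright |
| Dropper bottle | 4–5 mm | about 1 mm | upright |

- **Bystanders:** the image patches of the spray bottle and the glass jar showed no more change from the start than camera noise.
- **Disagreements:** the two cameras differed by up to about 4 mm. A wrist view taken before lowering put the dropper 6.5 mm off, so I shifted it by only about 3 mm.
- **Big bottle on its rest's floor:** the force reading did not show contact clearly. I took it as standing because the arm would not go lower at the expected height.
- **Not measured:** I judged that each thing sits flat from the release heights and the pictures, not from a direct measurement.

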